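Walk a coated seatpost tube onto its parking mat

ROBOT

A 6-joint arm with a two-finger parallel gripper is mounted at the origin on the work surface. World frame = base frame: x ahead of the robot, y to its left, z up, the work surface at z = 0. Lengths are in m, angles in rad, forces in N, time in s.
With the tool pointing down it reaches from about 0.225 to 0.875 m from the base axis. Payload 3.4 kg.
Tool frame: the origin (TCP) lies midway between the tips of the shut fingers; the grasp point (between the pads) lies 19 mm behind it (manip.grasp_offset is the distance from the TCP to the grasp point, in m); x points along the fingers, y is the direction in which the jaws open and shut, and the axes are right-handed (so a half turn about x gives the same grasp; the last joint's range is limited). The gripper opens to 85 mm and grips with 20 to 120 N. Pads are 22 mm wide; open, the fingers measure 114 mm over their backs; the gripper's body (76 mm by 85 mm) begins 54 mm behind the grasp point. The pads swing forward as they close: fully open they stand 13 mm farther back than shut.
Start: joints at [1.161, 0.276, 1.505, -0, 1.361, -0.121], TCP at [0.164, 0.551, 0.231] pointing down, gripper open.
Joint ranges: [-2.89, 2.89], [-0.75, 2.08], [0.22, 2.7], [-1.18, 4.32], [0.11, 2.71], [-2.7, 2.7]. Speed limits (rad/s): [2.57, 2.57, 3.14, 3.14, 3.14, 3.14].

INTERFACE

Orientations are given as a unit quaternion [w, x, y, z].
In Python, from rig import manip gives the robot as it stands.
- The arm moves only by the shell command python3 -m creep 'ROWS' [OPENING] [FORCE]. ROWS is a JSON object of lists of equal length, an entry for each row: "delta_pos": the shift along the tool's x, y, z in cm, a list of three; "dr": the turn, a rotation vector about the tool's x, y, z in rad, a list of three. In form: {"delta_pos": [[dx, dy, dz], ...], "dr": [[rx, ry, rz], ...]}. A call has 1 to 10 rows; each row is the pose to reach, as a shift and turn from the pose commanded when the call began, along the tool's axes at that moment; what a row does not reach only later rows make up. A row lasts 1/10 s, in which the tool goes at most 50 mm and 8.59 degrees, less where a joint would pass 70% of its speed; a pose out of reach is approached as far as the arm can. A call with a gripper value outside its range is refused whole. OPENING is the opening, from -1 (shut) to 1 (fully open), set as the call begins (- or left out, the last holds). The fingers move at their own pace and stop on an object; FORCE is the grip in N (left out, the last holds). Time passes only in rows, so rows that repeat a pose let the fingers close. It gives the time, the measured TCP pose, the force and the opening at its end, in the units of the state.
- manip.get_state(): the state, without advancing time (a new reading comes with each control period).
- manip.get_image(name): name is "side" or "top" or "wrist"; returns a dict with "pixels" (400x640x3 uint8, blue, green, red), "depth" (400x640 float32, m along the optical axis (not along the pixel's ray), 0 where there is no reading), "intrinsics" (3x3 intrinsics, pixels), "rvec" (rotation vector, rad) and "tvec" (3), from world to camera coordinates, as OpenCV has them. Camera axes: x right, y down, z forward; pixel columns grow to the right and rows downward; lengths in m; the calibration is good to about 2 mm. A picture is of the moment at which its call begins.
- manip.sign_off(): hands the job in, once; it reports no verdict.
The state is a dict: "clock": time; "qpos": joint angles; "qd": joint speeds; "effort": joint torques, N m; "position": TCP position; "ee_rot": TCP orientation; "contact_force": force on the tool from outside, world axes, zero at the start; "moment": the same for the moment, N m; "width": finger opening in m.
Only numpy, scipy, OpenCV 4.12 (cv2) and the standard library are available. Lean on these libraries where they do the work, as an engineer would, in place of code of your own. Each camera call takes 0.05 s, during which the arm holds its last target. There are 200 camera calls.

TASK

Push the blue-capped end of the gold-coated tube clear of the two short tubes it lies against, then walk the tube end over end onto the free lane of the parking mat: swing the blue end round onto the near outline while the orange end stays put as the pivot, then swing the orange end round onto the far outline, at the rack's edge, with the blue end staying put. Handle the tube only by its square end caps, never lift both ends at once, let nothing touch the gold coat, and leave everything else where it is.

Things in the scene. Friction and masses are not known exactly. Their poses are not given: they have to be found in the camera images.
- tube: Gold-coated seatpost tube (0.26-0.49 kg) lying on two square plastic end caps. Coat: 30 mm diameter, 164 mm long, 7 mm clear of the surface and inside the caps' sides. Each cap 44 mm wide, 44 high, 36 long along the tube; overall 236 mm. Origin: under the orange cap's centre, at its underside; x along the tube to the blue cap, z up.
- orange_end (a point): Centre of the orange cap, 22 mm above its underside. It starts on the bench 193 to 202 mm from the near outline, so that the blue cap comes round onto that outline, on the robot's side, by pivoting about the orange one.
- blue_end (a point): Centre of the blue cap, 22 mm above the caps' underside, 200 mm from the orange one.
- short1: Short black tube (0.2-0.33 kg), square grey caps, 150 mm overall, 44 mm wide and high. Origin under its middle, x along it. It lies parallel to the gold tube on its -y side (away from the robot): its end cap touches only the inner 10 mm of the blue cap's side face; the outer 26 mm of that face are free, beyond short1's end. Leave it in place.
- short2: A second short black tube, the same size, lying against short1 on its far side. Leave it in place.
- parked: Black tube with grey caps, 236 mm long, 44 mm wide and high, parked on the mat's other lane, 100 mm to the right of the free one. Origin under its middle, x along it. Leave it in place.
- mat: Dark green rubber parking mat fixed to the bench, 3 mm thick, 285 x 195 mm, with two lanes of two white outlines each. Origin: at bench height under the near outline of the free (left) lane; x runs along the lane to the far outline and in under the rack, y to the left.
- near_mark (a point): Centre of the near white outline (48 x 56 mm) of the free lane, on the mat's top face.
- far_mark (a point): Centre of the far white outline of the free lane, on the mat's top face, 200 mm from the near one and 2 to 8 mm in front of the line of the rack's front edge, so that nearly half of a cap on it is below the board.
- rack: Low bench rack, fixed, square to the mat: board 200 mm deep, 460 wide, 130 to 148 mm above the bench, stock on it to 245 mm, set back 70 mm. Origin: on the bench below the front edge's line; x in under the board, y left. Board y -290 to +170; side panels at -285 and +165, 30 mm behind the edge. At the far outline a gripper must lean 25-35 deg back along the tube towards the blue cap.
- grease: White grease jar with red lid, 68 mm diameter, 62 mm high, origin under its centre. Bystander.
- mallet: Rubber mallet with wooden handle lying on the bench, back left. Bystander.
- seal: Black rubber seal ring, 60 mm diameter, 12 mm high, origin under its centre. Bystander.
- solvent: White squeeze bottle with yellow band, 64 mm diameter, 150 mm high, right, origin under its centre. Bystander.
- hub: Aluminium wheel hub lying on the bench, 106 mm long, 56 mm diameter, back left, origin under its middle. Bystander.
Things that resemble listed ones, but are neither listed nor needed, are in the scene too. What is meant by the tube is not purple, and is the larger of those in its own colour.

How it is judged:
On the way, in this order (a step that is already met when the one before it is completed fails the run):
1. the blue end has been moved clear of the short tubes (35 mm) while the orange end has stayed within 30 mm of its place (distance of blue_end from where it was at the start of the episode above 0.035 m and distance of orange_end from where it was at the start of the episode below 0.03 m), for 0.1 s.
2. the blue cap rests on the near outline (centre within 20 mm) with the orange end still within 30 mm of its starting place (horizontal distance between blue_end and near_mark below 0.02 m and height (world z) of blue_end below 0.03 m and distance of orange_end from where it was at the start of the episode below 0.03 m), for 0.3 s.
At the end, for the whole second after the job is handed in: The gold tube lies at rest on the mat's free lane: the blue cap's centre within 20 mm of the near outline's centre, the orange cap's centre within 20 mm of the far outline's, both caps flat on the mat; the short tubes and the parked tube within 12 mm of where they were (horizontal distance between blue_end and near_mark below 0.02 m and horizontal distance between orange_end and far_mark below 0.02 m and height (world z) of each of blue_end, orange_end below 0.029 m and linear speed of tube below 0.02 m/s and distance of each of short1, short2, parked from where it was at the start of the episode below 0.012 m); the robot touches nothing.
It fails at once if the orange end leaves its starting place (30 mm) while the blue end is not on the near outline (30 mm): the tube is dragged or carried instead of walked (distance of orange_end from where it was at the start of the episode above 0.03 m and horizontal distance between blue_end and near_mark above 0.03 m).
It fails at once if both ends of the tube are off the surface at once (more than 10 mm) (height (world z) of each of blue_end, orange_end above 0.034 m).
It fails at once if anything touches the gold coated face (contact force between tube_c0 and anything else above 0.5 N).
It fails at once if a short tube or the parked tube is moved by more than 12 mm (distance of any of short1, short2, parked from where it was at the start of the episode above 0.012 m).
It fails at once if a bystander is moved by more than 20 mm (distance of any of grease, mallet, seal, solvent, hub from where it was at the start of the episode above 0.02 m).
It also fails if it takes over 72 s, if anything falls off the work surface, if the arm or the gripper's body presses on something with over 40 N, if the wrist force passes 120 N, or if a joint passes its speed limit or range.

## Working session

There is one attempt and no reset: what is moved stays moved. The work goes in short steps, Python scripts to look and compute and a shell command to move; the robot and the scene stay as the last step left them, time stands still between calls to the robot, and variables do not carry over. Pictures are saved under pics/ and viewed, about 8 in all and at most 12, crops included, and the job is handed in when it is done.

```bash
ls; mkdir -p pics; cat > h.py <<'E'
import numpy as np, cv2
from rig import manip
def grab(n):
    d=manip.get_image(n); d['R']=cv2.Rodrigues(np.array(d['rvec'],float))[0]; d['t']=np.array(d['tvec'],float).ravel(); d['K']=np.array(d['intrinsics'],float); return d
def onplane(d,uv,z):
    uv=np.atleast_2d(uv).astype(float); r=np.c_[uv,np.ones(len(uv))]@np.linalg.inv(d['K']).T@d['R']; c=-d['R'].T@d['t']
    return c+r*((z-c[2])/r[:,2])[:,None]
def cloud(d):
    h,w=d['depth'].shape; v,u=np.mgrid[:h,:w]; p=np.stack([u,v,np.ones_like(u)],-1)@np.linalg.inv(d['K']).T*d['depth'][...,None]
    return (p-d['t'])@d['R']
def proj(d,P):
    return cv2.projectPoints(np.atleast_2d(P).astype(float),d['R'],d['t'],d['K'],None)[0][:,0]
E
python3 - <<'E'
from h import *
for n in('top','side'):
    d=grab(n); cv2.imwrite(f'pics/{n}0.png',d['pixels']); np.savez(f'{n}0.npz',**d); print(n,-d['R'].T@d['t'],d['R'][2])
print(manip.get_state())
E
```

```text
pics
top [0.25886175 0.03006744 1.6985493 ] [ 0.14999475  0.0047155  -0.98867555]
side [ 0.44133489 -1.11934128  0.81370793] [ 0.05644093  0.83767488 -0.54324507]
{'clock': 0.1, 'qpos': array([ 1.16099430e+00,  2.76524237e-01,  1.50602591e+00, -1.85683167e-06,
        1.36073697e+00, -1.20963844e-01]), 'qd': array([-0.00091811, -0.00261685, -0.00342686,  0.0007125 ,  0.00253305,
       -0.00030709]), 'effort': array([ 2.06257835e-03, -4.17701554e+01, -2.46404082e+01, -1.23190157e-04,
        5.82029883e-03, -7.05692997e-06]), 'position': array([0.16356977, 0.55072842, 0.2305228 ]), 'ee_rot': array([ 0.69958883,  0.10118665,  0.69990185, -0.10234321]), 'contact_force': array([-0.3697991 ,  0.04591002,  0.12092256]), 'moment': array([ 0.05142043, -0.00105604, -0.03221727]), 'width': 0.08525962158400514}
```

View pics/top0.png

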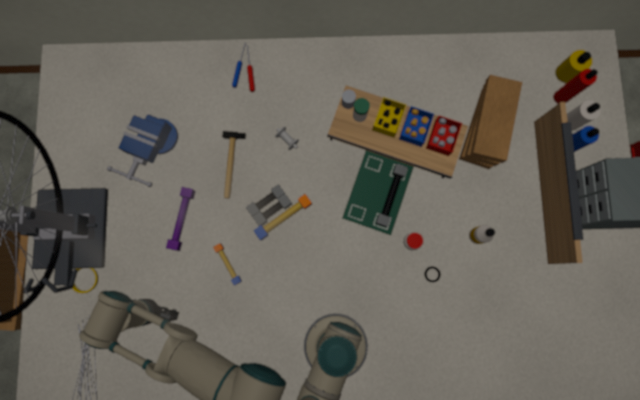

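View pics/side0.png

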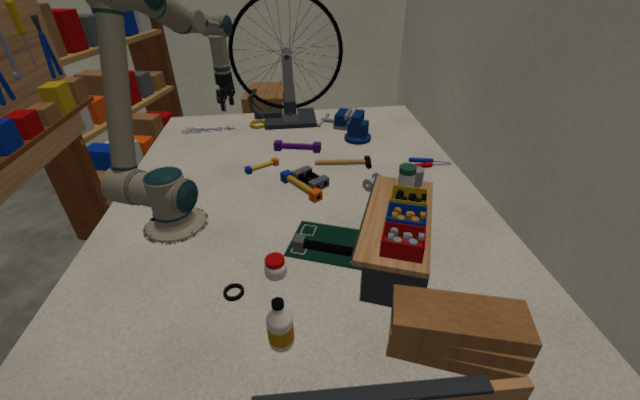

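Top view candidates: the large gold tube, blue cap (262,232) to orange cap (306,202), lying against two grey-capped black tubes; a small gold tube (219,248)–(237,281); and a purple one (187,192)–(174,243). The large gold one fits, being non-purple and the larger of its colour. The mat is around (380,190), with its free lane on the left at (372,163)/(355,212). The rack is above it.

```bash
cat > m.py <<'E'
from h import *
def blobs(img,lo,hi,mn=15):
    m=cv2.inRange(cv2.cvtColor(img,cv2.COLOR_BGR2HSV),lo,hi); n,l,s,c=cv2.connectedComponentsWithStats(m)
    return m,l,[(i,s[i],c[i]) for i in range(1,n) if s[i,4]>=mn]
E
python3 - <<'E'
from m import *
d=dict(np.load('top0.npz')); 
P=cloud(d)
img=d['pixels']
for n,lo,hi in(('orange',(5,150,120),(18,255,255)),('blue',(105,80,60),(125,255,255)),('green',(65,80,20),(95,255,110)),('white',(0,0,110),(180,60,255))):
    m,l,b=blobs(img,lo,hi)
    for i,s,c in b:
        if 200<c[0]<460 and 130<c[1]<290 and s[4]<4000: 
            print(n,s,c.round(1),onplane(d,c,.044 if n in('orange','blue') else .003)[0].round(4), np.median(P[l==i],0).round(3))
s=dict(np.load('side0.npz'))
for n,lo,hi in(('orange',(5,150,120),(18,255,255)),('blue',(105,80,60),(125,255,255))):
    m,l,b=blobs(s['pixels'],lo,hi)
    for i,st,c in b:
        if 240<c[0]<330 and 150<c[1]<210: print('side',n,st,c.round(1),onplane(s,c,.022)[0].round(4))
a=cv2.resize(img[140:260,230:430],None,fx=4,fy=4,interpolation=cv2.INTER_CUBIC); cv2.imwrite('pics/crop.png',cv2.convertScaleAbs(a,alpha=1.6))
w=grab('wrist'); print(-w['R'].T@w['t'],w['R'],w['K']); cv2.imwrite('pics/w0.png',w['pixels'])
E
```

```text
orange [299 195  12  12  94] [304.1 200.7] [0.5273 0.1006 0.044 ] [0.527 0.101 0.043]
orange [215 244   7   7  35] [218.  247.4] [0.3632 0.4177 0.044 ] [0.365 0.421 0.03 ]
blue [255 226  11  13  84] [260.1 232.3] [0.4144 0.264  0.044 ] [0.415 0.264 0.045]
blue [232 277   8   7  37] [235.9 279.9] [0.2446 0.3521 0.044 ] [0.244 0.355 0.03 ]
green [ 344  152   68   82 2142] [376.5 191.6] [ 0.5618 -0.1728  0.003 ] [ 0.562 -0.168  0.004]
green [368 159  12  10  79] [373.5 163.2] [ 0.6728 -0.1662  0.003 ] [ 0.673 -0.165  0.002]
green [351 207  12  11  85] [356.7 212.1] [ 0.4854 -0.0949  0.003 ] [ 0.486 -0.096  0.003]
white [261 200  16  12  41] [268.3 205.6] [0.5188 0.2381 0.003 ] [0.517 0.239 0.001]
white [268 209  17  14  53] [275.6 215.1] [0.4819 0.2111 0.003 ] [ 0.483  0.213 -0.   ]
white [428 270   9   9  69] [432. 274.] [ 0.248  -0.3642  0.003 ] [ 0.248 -0.365  0.001]
side orange [272 158   6   3  15] [274.7 159.1] [0.3653 0.434  0.022 ]
side orange [309 188  13   7  56] [315.2 190.7] [0.5318 0.1317 0.022 ]
side blue [245 166   7   8  41] [248.3 169.6] [0.2471 0.3458 0.022 ]
side blue [281 170  12  13  73] [284.9 174.7] [0.4114 0.2782 0.022 ]
[0.09490672 0.57223105 0.37348052] [[ 2.84392673e-01  9.58707657e-01 -6.59531735e-04]
 [ 9.19874175e-01 -2.72679101e-01  2.81917735e-01]
 [ 2.70096851e-01 -8.07820244e-02 -9.59438354e-01]] [[348.98820514   0.         324.99025555]
 [  0.         348.98820514 198.10851234]
 [  0.           0.           1.        ]]
```

View pics/crop.png

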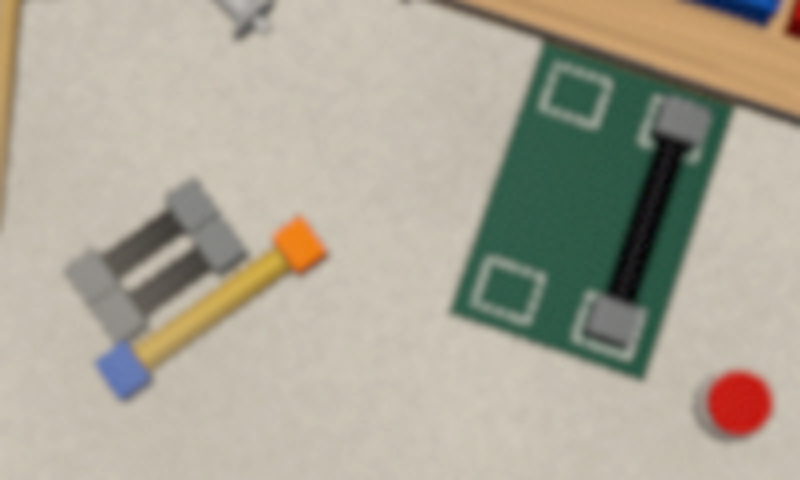

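The crop confirms the tube: blue cap (125,370), orange cap (300,245) and the grey-capped short tubes beside it. The free lane's outlines are at (507,290) near and (575,95) far.

Next I'll write the helper that works out the rows, then hover near the push spot.

```bash
cat >> h.py <<'E'
from scipy.spatial.transform import Rotation as Ro
def state():
    s=manip.get_state(); return s,np.array(s['position']),Ro.from_quat(np.array(s['ee_rot'])[[1,2,3,0]])
def tool(psi,lean=0,ldir=None):
    """jaw axis y at psi deg; x down; lean>0: tips toward +z (rotation -lean about tool y)"""
    p=np.radians(psi); y=[np.cos(p),np.sin(p),0]; x=[0,0,-1]; z=np.cross(x,y)
    return Ro.from_matrix(np.array([x,y,z]).T)*Ro.from_rotvec([0,-np.radians(lean),0])
def rows(targets,start=None):
    if start is None: _,p,R=state()
    else: p,R=start
    for q,Q in targets:
        print((R.inv().apply(np.array(q)-p)*100).round(2).tolist(),(R.inv()*Q).as_rotvec().round(3).tolist())
def show():
    s,p,R=state(); m=R.as_matrix(); print('t',round(s['clock'],2),'p',p.round(4),'psi',np.degrees(np.arctan2(m[1,1],m[0,1])).round(1),'x',m[:,0].round(3),'q',s['qpos'].round(2),'F',s['contact_force'].round(1),'w',round(s['width'],4))
E
python3 -c "
from h import *
rows([((.445,.298,.2),tool(34.6))]); show()"
```

```text
[3.08, -16.22, 34.18] [0.678, 0.0, 0.001]
t 0.15 p [0.1636 0.5508 0.2307] psi 73.5 x [-0.001 -0.001 -1.   ] q [ 1.16  0.28  1.51 -0.    1.36 -0.12] F [ 0.4  0.4 -0.5] w 0.0854
```

```bash
python3 -m creep '{"delta_pos":[[0.3,-1.6,3.4],[0.6,-3.2,6.8],[0.9,-4.9,10.3],[1.2,-6.5,13.7],[1.5,-8.1,17.1],[1.8,-9.7,20.5],[2.2,-11.4,23.9],[2.5,-13,27.3],[2.8,-14.6,30.8],[3.1,-16.2,34.2]],"dr":[[0.07,0,0],[0.14,0,0],[0.2,0,0],[0.27,0,0],[0.34,0,0],[0.41,0,0],[0.47,0,0],[0.54,0,0],[0.61,0,0],[0.678,0,0]]}' -1 && python3 -m creep '{"delta_pos":[[0,0,0],[0,0,0]],"dr":[[0,0,0],[0,0,0]]}'
python3 - <<'E'
from m import *
show()
w=grab('wrist'); np.savez('w1.npz',**w); cv2.imwrite('pics/w1.png',w['pixels'])
P=cloud(w)
for n,lo,hi in(('orange',(5,150,100),(18,255,255)),('blue',(105,80,50),(125,255,255))):
    m,l,b=blobs(w['pixels'],lo,hi,100)
    for i,s,c in b:
        pts=P[l==i]; t=pts[(pts[:,2]>.038)&(pts[:,2]<.05)]; r=cv2.minAreaRect((t[:,:2]*1000).astype(np.float32)) if len(t)>5 else None
        print(n,s,c.round(1),len(t),t.mean(0).round(4) if len(t) else'',r)
E
```

```text
clock: 1.15
position: [0.4464, 0.2972, 0.2]
ee_rot: [0.626, 0.33, 0.626, -0.33]
contact_force: [-0.3, -0.5, -0.1]
width: -0.0002
clock: 1.35
position: [0.4455, 0.298, 0.1998]
ee_rot: [0.625, 0.329, 0.626, -0.329]
contact_force: [-0.8, 0.1, -0.4]
width: -0.0
t 1.35 p [0.4455 0.298  0.1998] psi 34.5 x [-0.001  0.    -1.   ] q [ 0.46  0.24  1.64  0.    1.27 -0.14] F [-0.8  0.1 -0.4] w -0.0
orange [314   0  31  21 566] [328.9   9. ] 0  None
blue [ 252  163   53   46 2183] [277.9 186.4] 1873 [0.4145 0.2685 0.0441] ((415.0068664550781, 268.1019287109375), (43.78133010864258, 34.849281311035156), 34.95482635498047)
```

View pics/w1.png

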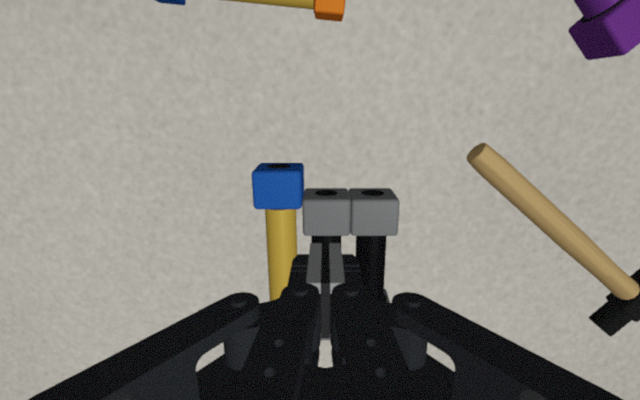

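The wrist view shows the blue cap top at (278,175), with short1's grey cap beside it at (326,212). The depth cloud puts its top centre at (0.415, 0.268, 0.044). I'll refine the push start and descend beside the free part of that face.

```bash
python3 -c "
from h import *
P0=np.array([.4464,.3034,.012]); O=np.array([.528,.102,.012])
rows([(P0+[0,0,.1],tool(34.9)),(P0,tool(34.9))])
print('arc')
T=[]
for a in np.arange(1.4,28.1,1.4):
    R=Ro.from_euler('z',a,degrees=True); T.append((O+R.apply(P0-O),tool(34.9+a)))
rows(T[:10],(P0,tool(34.9))); rows(T[10:],T[9])
"
```

```text
[8.8, 0.4, -0.3] [-0.005, -0.001, 0.001]
[18.8, 0.41, -0.29] [-0.005, -0.001, 0.001]
arc
[0.0, -0.52, -0.11] [-0.024, 0.0, 0.0]
[0.0, -1.04, -0.21] [-0.049, 0.0, 0.0]
[0.0, -1.56, -0.3] [-0.073, 0.0, 0.0]
[0.0, -2.09, -0.37] [-0.098, 0.0, 0.0]
[0.0, -2.62, -0.43] [-0.122, 0.0, 0.0]
[0.0, -3.15, -0.48] [-0.147, 0.0, 0.0]
[0.0, -3.68, -0.51] [-0.171, 0.0, 0.0]
[0.0, -4.21, -0.53] [-0.195, 0.0, 0.0]
[0.0, -4.74, -0.54] [-0.22, 0.0, 0.0]
[0.0, -5.27, -0.54] [-0.244, 0.0, 0.0]
[0.0, -0.52, -0.11] [-0.024, 0.0, 0.0]
[0.0, -1.04, -0.21] [-0.049, 0.0, 0.0]
[0.0, -1.56, -0.3] [-0.073, 0.0, 0.0]
[0.0, -2.09, -0.37] [-0.098, 0.0, 0.0]
[0.0, -2.62, -0.43] [-0.122, 0.0, 0.0]
[0.0, -3.15, -0.48] [-0.147, 0.0, 0.0]
[0.0, -3.68, -0.51] [-0.171, 0.0, 0.0]
[0.0, -4.21, -0.53] [-0.195, 0.0, 0.0]
[0.0, -4.74, -0.54] [-0.22, 0.0, 0.0]
[0.0, -5.27, -0.54] [-0.244, 0.0, 0.0]
```

```bash
python3 -m creep '{"delta_pos":[[3,0.2,-0.1],[6,0.4,-0.3],[9,0.4,-0.3],[12,0.4,-0.3],[14,0.4,-0.3],[16,0.4,-0.3],[17.5,0.4,-0.3],[18.8,0.4,-0.3],[18.8,0.4,-0.3]],"dr":[[0,0,0],[-0.005,0,0],[-0.005,0,0],[-0.005,0,0],[-0.005,0,0],[-0.005,0,0],[-0.005,0,0],[-0.005,0,0],[-0.005,0,0]]}'
python3 -m creep '{"delta_pos":[[0,-0.52,-0.11],[0,-1.04,-0.21],[0,-1.56,-0.3],[0,-2.09,-0.37],[0,-2.62,-0.43],[0,-3.15,-0.48],[0,-3.68,-0.51],[0,-4.21,-0.53],[0,-4.74,-0.54],[0,-5.27,-0.54]],"dr":[[-0.024,0,0],[-0.049,0,0],[-0.073,0,0],[-0.098,0,0],[-0.122,0,0],[-0.147,0,0],[-0.171,0,0],[-0.195,0,0],[-0.22,0,0],[-0.244,0,0]]}'
cat > look.py <<'E'
from m import *
import sys
def caps(cam='top'):
    d=grab(cam); P=cloud(d); o={}
    for n,lo,hi in(('orange',(5,150,100),(18,255,255)),('blue',(105,80,50),(125,255,255))):
        m,l,b=blobs(d['pixels'],lo,hi,25)
        for i,s,c in b:
            pts=P[l==i]
            if not(.2<pts[:,0].mean()<.8 and -.3<pts[:,1].mean()<.33): continue
            z=np.percentile(pts[:,2],90); t=pts[pts[:,2]>z-.006]
            if z<.036: continue
            r=cv2.minAreaRect((t[:,:2]*1000).astype(np.float32))
            print(cam,n,'px',c.round(0),'n',len(t),'z90',z.round(4),'on.044',onplane(d,c,.044)[0,:2].round(4),'rect',np.round(r[0],1),np.round(r[1],1),round(r[2],1))
    return d
if __name__=='__main__':
    show()
    for c in sys.argv[1:]:
        d=caps(c); cv2.imwrite(f"pics/{c}_{manip.get_state()['clock']:.2f}.png",d['pixels'])
E
python3 look.py top wrist
```

```text
clock: 2.3
position: [0.4446, 0.3038, 0.0109]
ee_rot: [0.626, 0.325, 0.628, -0.327]
contact_force: [-0.8, -0.5, 0.3]
width: 0.0002
clock: 3.3
position: [0.4008, 0.2775, 0.0125]
ee_rot: [0.662, 0.248, 0.662, -0.247]
contact_force: [2.5, 1.7, 3.2]
width: -0.0002
t 3.3 p [0.4008 0.2775 0.0125] psi 49.0 x [ 0.001  0.    -1.   ] q [ 0.46  0.38  1.99  0.    0.77 -0.39] F [2.5 1.7 3.2] w -0.0002
top orange px [305. 201.] n 65 z90 0.0486 on.044 [0.5262 0.0988] rect [526.9  97.9] [39.5 31.4] 43.8
top blue px [416. 127.] n 87 z90 0.1998 on.044 [ 0.7992 -0.3269] rect [ 523.1 -168.4] [ 90.9 654.6] 61.0
top blue px [269. 239.] n 10 z90 0.053 on.044 [0.389  0.2319] rect [380.2 221.1] [61.4 13.9] 49.8
wrist blue px [228. 278.] n 2548 z90 0.0444 on.044 [0.3697 0.2575] rect [368.8 277.7] [32.5 99.8] 8.6
wrist blue px [211. 355.] n 39 z90 0.0749 on.044 [0.3885 0.2292] rect [359.7 289.6] [ 4.4 75.4] 25.7
```

```bash
python3 -m creep '{"delta_pos":[[0,-0.52,-0.11],[0,-1.04,-0.21],[0,-1.56,-0.3],[0,-2.09,-0.37],[0,-2.62,-0.43],[0,-3.15,-0.48],[0,-3.68,-0.51],[0,-4.21,-0.53],[0,-4.74,-0.54],[0,-5.27,-0.54]],"dr":[[-0.024,0,0],[-0.049,0,0],[-0.073,0,0],[-0.098,0,0],[-0.122,0,0],[-0.147,0,0],[-0.171,0,0],[-0.195,0,0],[-0.22,0,0],[-0.244,0,0]]}'
python3 -m creep '{"delta_pos":[[0,0,0],[-0.1,1,0],[-3,2,0],[-7,2,0],[-11,2,0],[-15,2,0],[-16,2,0],[-16,2,0]],"dr":[[0,0,0],[0,0,0],[0,0,0],[0,0,0],[0,0,0],[0,0,0],[0,0,0],[0,0,0]]}' 1
python3 look.py top wrist
python3 -c "
from h import *
rows([((.36,.19,.17),tool(-116))])"
```

```text
clock: 4.4
position: [0.3615, 0.241, 0.0122]
ee_rot: [0.687, 0.165, 0.688, -0.165]
contact_force: [0.1, 1.2, -1.4]
width: 0.0
clock: 5.2
position: [0.3725, 0.2601, 0.1741]
ee_rot: [0.689, 0.167, 0.686, -0.165]
contact_force: [0.6, 0.2, -0.4]
width: 0.0855
t 5.2 p [0.3725 0.2601 0.1741] psi 62.9 x [ 0.004  0.002 -1.   ] q [ 0.46  0.13  1.84 -0.    1.16 -0.64] F [ 0.6  0.2 -0.4] w 0.0855
top orange px [305. 201.] n 55 z90 0.0499 on.044 [0.5259 0.0972] rect [527.1  96.5] [39.6 30.3] 63.8
top blue px [416. 127.] n 78 z90 0.2003 on.044 [ 0.7992 -0.3269] rect [ 522.9 -168.4] [ 90.9 654.4] 61.0
top blue px [280. 249.] n 58 z90 0.0489 on.044 [0.3535 0.1933] rect [353.5 193.4] [37.2 27.5] 62.2
wrist orange px [235. 375.] n 20 z90 0.0363 on.044 [0.4959 0.1003] rect [503.9  92.8] [4.1 1.6] 68.6
wrist blue px [249. 199.] n 2201 z90 0.045 on.044 [0.3509 0.2015] rect [327.9 228.1] [ 50.8 126.2] 39.5
[0.13, -6.62, 2.22] [3.122, 0.003, 0.002]
```

Orange stayed put, and blue swung to about 151°, well clear of the short tubes. Now a half turn above the blue cap, so that the rest of the swing fits joint 6's range.

```bash
python3 -m creep '{"delta_pos":[[0,-1,0.2],[0,-2,0.4],[0,-3,0.6],[0,-4,0.8],[0,-5,1],[0,-6,1.1],[0,-6.8,1.3],[0,-6.8,1.3],[0,-6.8,1.3]],"dr":[[0.13,0,0],[0.26,0,0],[0.39,0,0],[0.52,0,0],[0.65,0,0],[0.78,0,0],[0.91,0,0],[1.04,0,0],[1.06,0,0]]}'
python3 -m creep '{"delta_pos":[[0,0,0],[0,0,0],[0,0,0],[0,0,0],[0,0,0],[0,0,0],[0,0,0],[0,0,0],[0,0,0]],"dr":[[0.13,0,0],[0.26,0,0],[0.39,0,0],[0.52,0,0],[0.65,0,0],[0.78,0,0],[0.91,0,0],[1.04,0,0],[1.06,0,0]]}'
python3 -m creep '{"delta_pos":[[0,0,0],[0,0,0],[0,0,0],[0,0,0],[0,0,0],[0,0,0],[0,0,0],[0,0,0],[0,0,0],[0,0,0]],"dr":[[0.13,0,0],[0.26,0,0],[0.39,0,0],[0.52,0,0],[0.65,0,0],[0.78,0,0],[0.91,0,0],[1.04,0,0],[1.05,0,0],[1.05,0,0]]}'
cat > wl.py <<'E'
from m import *
import sys
show(); d=grab('wrist'); P=cloud(d); zt=float(sys.argv[1]) if len(sys.argv)>1 else .044
for n,lo,hi in(('orange',(5,150,60),(20,255,255)),('blue',(105,80,40),(125,255,255))):
    m,l,b=blobs(d['pixels'],lo,hi,200)
    for i,s,c in b:
        t=P[l==i]; t=t[abs(t[:,2]-zt)<.004]
        if len(t)<100: continue
        r=cv2.minAreaRect((t[:,:2]*1000).astype(np.float32)); print(n,s,'n',len(t),'z',np.median(t[:,2]).round(4),'rect',np.round(r[0],1),np.round(r[1],1),round(r[2],1))
cv2.imwrite(f"pics/w_{manip.get_state()['clock']:.2f}.png",d['pixels']); print(manip.get_state()['clock'])
E
python3 wl.py; ls pics
```

```text
clock: 6.2
position: [0.3504, 0.1922, 0.1704]
ee_rot: [0.508, 0.49, 0.51, -0.492]
contact_force: [0.3, 1.0, 0.0]
width: 0.0854
clock: 7.1
position: [0.351, 0.1927, 0.1711]
ee_rot: [-0.192, -0.68, -0.192, 0.682]
contact_force: [-0.8, -0.6, -0.2]
width: 0.0853
clock: 8.1
position: [0.3514, 0.1927, 0.1718]
ee_rot: [0.174, -0.685, 0.174, 0.686]
contact_force: [1.0, 0.1, -0.4]
width: 0.0852
t 8.1 p [0.3514 0.1927 0.1718] psi -118.5 x [-0.001 -0.    -1.   ] q [0.33 0.06 1.94 0.   1.15 2.4 ] F [ 1.   0.1 -0.4] w 0.0852
blue [ 294  158   54   51 2384] n 2267 z 0.0443 rect [354.  196.2] [43.3 35.5] 59.1
8.15
crop.png
side0.png
top0.png
top_3.35.png
top_5.25.png
w0.png
w1.png
w_8.15.png
wrist_3.40.png
wrist_5.30.png
```

```bash
python3 -m creep '{"delta_pos":[[3,-0.2,0.1],[6,-0.4,0.15],[9,-0.4,0.15],[11,-0.4,0.15],[13,-0.4,0.15],[14.5,-0.4,0.15],[15.8,-0.4,0.15],[16.6,-0.4,0.15],[16.8,-0.4,0.15],[16.8,-0.4,0.15]],"dr":[[0.02,0,0],[0.04,0,0],[0.04,0,0],[0.04,0,0],[0.04,0,0],[0.04,0,0],[0.04,0,0],[0.04,0,0],[0.04,0,0],[0.04,0,0]]}' 1 60
python3 -m creep '{"delta_pos":[[0,0,0],[0,0,0],[0,0,0],[0,0,0],[0,0,0],[0,0,0],[0,0,0]],"dr":[[0,0,0],[0,0,0],[0,0,0],[0,0,0],[0,0,0],[0,0,0],[0,0,0]]}' -1 60
python3 -c "
from h import *
show(); _,p,R=state()
# lift 8mm+pitch, then swing about O
O=np.array([.526,.096,p[2]]); N=np.array([.4854,-.0949])
m=R.as_matrix(); a0=np.degrees(np.arctan2(m[1,1],m[0,1])); print(a0, np.degrees(np.arctan2(*(p-O)[1::-1])), np.linalg.norm((p-O)[:2]), np.degrees(np.arctan2(*(N-O[:2])[::-1])))
def pose(a,l):
    Q=Ro.from_euler('z',a,degrees=True); q=O+Q.apply(p-O); q[2]+=l; return q,Q*R*Ro.from_rotvec([0,-l/.2,0])
rows([pose(0,.008)])
for A in range(3):
  print(); rows([pose(36*A+3.6*k,.008) for k in range(1,11)],pose(36*A,.008))
"
```

```text
clock: 9.15
position: [0.3524, 0.197, 0.0043]
ee_rot: [0.189, -0.681, 0.189, 0.681]
contact_force: [-0.9, -0.5, 0.1]
width: 0.0856
clock: 9.85
position: [0.3528, 0.1971, 0.005]
ee_rot: [-0.189, 0.682, -0.189, -0.681]
contact_force: [-1.4, 0.4, 5.4]
width: 0.0439
t 9.85 p [0.3528 0.1971 0.005 ] psi -121.0 x [ 0.001  0.    -1.   ] q [ 0.34  0.3   2.18 -0.    0.66  2.45] F [-1.4  0.4  5.4] w 0.0439
-120.99733490185432 149.7212400210108 0.2005965046103835 -102.00659086693237
[-0.8, -0.0, -0.0] [0.0, -0.04, 0.0]

[-0.0, 1.26, -0.06] [-0.063, -0.0, 0.002]
[-0.01, 2.51, -0.19] [-0.126, -0.0, 0.005]
[-0.02, 3.75, -0.4] [-0.188, -0.0, 0.007]
[-0.03, 4.98, -0.69] [-0.251, -0.0, 0.01]
[-0.05, 6.19, -1.06] [-0.314, -0.0, 0.012]
[-0.07, 7.37, -1.5] [-0.377, -0.0, 0.015]
[-0.09, 8.52, -2.01] [-0.439, -0.0, 0.017]
[-0.11, 9.63, -2.6] [-0.502, -0.0, 0.02]
[-0.14, 10.71, -3.25] [-0.565, -0.001, 0.022]
[-0.17, 11.74, -3.98] [-0.628, -0.001, 0.024]

[-0.0, 1.26, -0.06] [-0.063, -0.0, 0.002]
[-0.01, 2.51, -0.19] [-0.126, -0.0, 0.005]
[-0.02, 3.75, -0.4] [-0.188, -0.0, 0.007]
[-0.03, 4.98, -0.69] [-0.251, -0.0, 0.01]
[-0.05, 6.19, -1.06] [-0.314, -0.0, 0.012]
[-0.07, 7.37, -1.5] [-0.377, -0.0, 0.015]
[-0.09, 8.52, -2.01] [-0.439, -0.0, 0.017]
[-0.11, 9.63, -2.6] [-0.502, -0.0, 0.02]
[-0.14, 10.71, -3.25] [-0.565, -0.001, 0.022]
[-0.17, 11.74, -3.98] [-0.628, -0.001, 0.024]

[-0.0, 1.26, -0.06] [-0.063, -0.0, 0.002]
[-0.01, 2.51, -0.19] [-0.126, -0.0, 0.005]
[-0.02, 3.75, -0.4] [-0.188, -0.0, 0.007]
[-0.03, 4.98, -0.69] [-0.251, -0.0, 0.01]
[-0.05, 6.19, -1.06] [-0.314, -0.0, 0.012]
[-0.07, 7.37, -1.5] [-0.377, -0.0, 0.015]
[-0.09, 8.52, -2.01] [-0.439, -0.0, 0.017]
[-0.11, 9.63, -2.6] [-0.502, -0.0, 0.02]
[-0.14, 10.71, -3.25] [-0.565, -0.001, 0.022]
[-0.17, 11.74, -3.98] [-0.628, -0.001, 0.024]
```

```bash
python3 -m creep '{"delta_pos":[[-0.2,0,0],[-0.4,0,0],[-0.6,0,0],[-0.8,0,0],[-0.8,0,0]],"dr":[[0,-0.01,0],[0,-0.02,0],[0,-0.03,0],[0,-0.04,0],[0,-0.04,0]]}'
python3 -m creep '{"delta_pos":[[0,1.26,-0.06],[-0.01,2.51,-0.19],[-0.02,3.75,-0.4],[-0.03,4.98,-0.69],[-0.05,6.19,-1.06],[-0.07,7.37,-1.5],[-0.09,8.52,-2.01],[-0.11,9.63,-2.6],[-0.14,10.71,-3.25],[-0.17,11.74,-3.98]],"dr":[[-0.063,0,0.002],[-0.126,0,0.005],[-0.188,0,0.007],[-0.251,0,0.01],[-0.314,0,0.012],[-0.377,0,0.015],[-0.439,0,0.017],[-0.502,0,0.02],[-0.565,0,0.022],[-0.628,0,0.024]]}'
python3 look.py top
```

```text
clock: 10.35
position: [0.3529, 0.1971, 0.0126]
ee_rot: [0.194, -0.668, 0.185, 0.695]
contact_force: [-0.4, 2.2, -0.1]
width: 0.0431
clock: 11.35
position: [0.3259, 0.0752, 0.0125]
ee_rot: [-0.031, -0.692, -0.03, 0.72]
contact_force: [0.7, -1.8, 0.2]
width: 0.0438
t 11.35 p [0.3259 0.0752 0.0125] psi -85.0 x [-0.039 -0.002 -0.999] q [ 0.02  0.22  2.28 -0.    0.68  1.51] F [ 0.7 -1.8  0.2] w 0.0438
top orange px [305. 201.] n 55 z90 0.0495 on.044 [0.5259 0.0967] rect [525.5  97.3] [37.2 30. ] 88.8
top blue px [416. 126.] n 82 z90 0.2001 on.044 [ 0.8009 -0.3272] rect [ 524.1 -167.9] [ 89.1 655.9] 61.0
```

```bash
python3 -m creep '{"delta_pos":[[0,1.26,-0.06],[-0.01,2.51,-0.19],[-0.02,3.75,-0.4],[-0.03,4.98,-0.69],[-0.05,6.19,-1.06],[-0.07,7.37,-1.5],[-0.09,8.52,-2.01],[-0.11,9.63,-2.6],[-0.14,10.71,-3.25],[-0.17,11.74,-3.98]],"dr":[[-0.063,0,0.002],[-0.126,0,0.005],[-0.188,0,0.007],[-0.251,0,0.01],[-0.314,0,0.012],[-0.377,0,0.015],[-0.439,0,0.017],[-0.502,0,0.02],[-0.565,0,0.022],[-0.628,0,0.024]]}'
python3 look.py top wrist
cat > mark.py <<'E'
from m import *
import sys
# white outlines on the mat: holes within green -> centroid of outline ring
def marks(cam):
    d=grab(cam); g=cv2.inRange(cv2.cvtColor(d['pixels'],cv2.COLOR_BGR2HSV),(65,70,15),(95,255,130))
    g=cv2.morphologyEx(g,cv2.MORPH_OPEN,np.ones((2,2)))
    cs,h=cv2.findContours(g,cv2.RETR_CCOMP,cv2.CHAIN_APPROX_NONE)
    for c,k in zip(cs,h[0]):
        if k[3]>=0 and cv2.contourArea(c)>60:
            w=onplane(d,c[:,0],.003)[:,:2]; r=cv2.minAreaRect((w*1000).astype(np.float32)); print(cam,'hole',cv2.minAreaRect(c)[0],np.round(r[0],1),np.round(r[1],1),round(r[2],1))
for c in sys.argv[1:]: marks(c)
E
python3 mark.py top wrist side
```

```text
clock: 12.4
position: [0.3765, -0.038, 0.0124]
ee_rot: [-0.251, -0.65, -0.243, 0.675]
contact_force: [1.4, -1.1, -0.8]
width: 0.0432
t 12.4 p [ 0.3765 -0.038   0.0124] psi -49.1 x [-0.029 -0.024 -0.999] q [-0.26  0.27  2.2  -0.05  0.69  0.64] F [ 1.4 -1.1 -0.8] w 0.0432
top orange px [305. 202.] n 58 z90 0.0506 on.044 [0.5243 0.0959] rect [404.9  56.2] [294.   40.6] 18.0
top blue px [416. 127.] n 79 z90 0.2007 on.044 [ 0.7991 -0.3265] rect [ 522.9 -168.3] [ 90.7 654.2] 61.0
wrist blue px [325. 298.] n 11671 z90 0.0524 on.044 [ 0.3801 -0.0368] rect [401.5 -17.6] [91.6 44.5] 41.9
top hole (374.5616760253906, 164.33563232421875) [ 668.1 -170.2] [73.6 64.4] 67.4
```

```bash
python3 -m creep '{"delta_pos":[[0,1.26,-0.06],[-0.01,2.51,-0.19],[-0.02,3.75,-0.4],[-0.03,4.98,-0.69],[-0.05,6.19,-1.06],[-0.07,7.37,-1.5],[-0.09,8.52,-2.01],[-0.11,9.63,-2.6],[-0.14,10.71,-3.25],[-0.17,11.74,-3.98]],"dr":[[-0.063,0,0.002],[-0.126,0,0.005],[-0.188,0,0.007],[-0.251,0,0.01],[-0.314,0,0.012],[-0.377,0,0.015],[-0.439,0,0.017],[-0.502,0,0.02],[-0.565,0,0.022],[-0.628,0,0.024]]}'
python3 look.py top side
python3 - <<'E'
from h import *
import glob
f=sorted(glob.glob('pics/top_1*.png'))[-1]; g=sorted(glob.glob('pics/side_1*.png'))[-1]; print(f,g)
a=cv2.imread(f)[140:260,270:430]; b=cv2.imread(g)[160:280,250:410]
cv2.imwrite('pics/c2.png',cv2.convertScaleAbs(np.hstack([cv2.resize(x,None,fx=2.5*1,fy=2.5,interpolation=cv2.INTER_CUBIC) for x in(a,b)]),alpha=1.6))
E
```

```text
clock: 13.65
position: [0.4827, -0.0996, 0.0123]
ee_rot: [-0.448, -0.543, -0.433, 0.564]
contact_force: [1.6, 0.1, -0.8]
width: 0.0436
t 13.65 p [ 0.4827 -0.0996  0.0123] psi -13.0 x [-0.01  -0.035 -0.999] q [-0.32  0.39  1.98 -0.05  0.77 -0.05] F [ 1.6  0.1 -0.8] w 0.0436
top orange px [305. 202.] n 51 z90 0.0507 on.044 [0.5214 0.0961] rect [522.2  95.9] [33.4 38.1] 85.3
top blue px [416. 127.] n 85 z90 0.1999 on.044 [ 0.7975 -0.3263] rect [ 523.3 -168.6] [ 91.  655.2] 61.0
side blue px [406. 213.] n 195 z90 0.2034 on.044 [ 0.839  -0.0901] rect [ 611.5 -689. ] [925.3 108.1] 69.3
side blue px [307. 224.] n 74 z90 0.0536 on.044 [ 0.4842 -0.1134] rect [ 460.5 -600.1] [1039.2   45.1] 87.1
pics/top_13.70.png pics/side_13.75.png
```

View pics/c2.png

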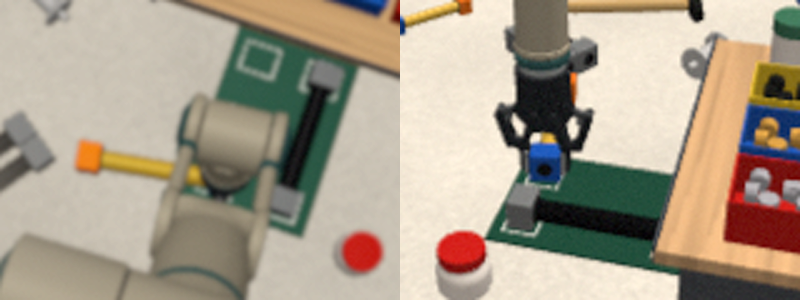

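Left, the top view: tube from orange (88,157) to the gripper over the near outline. Right, the side view: blue cap (545,162) directly over the near outline. Next: a small centring shift, then lower, release and rise.

```bash
python3 -m creep '{"delta_pos":[[0,0.08,-0.15],[0,0.15,-0.34],[0.2,0.15,-0.34],[0.4,0.15,-0.34],[0.5,0.15,-0.34],[0.5,0.15,-0.34]],"dr":[[0,0,0],[0,0,0],[0,0.01,0],[0,0.02,0],[0,0.025,0],[0,0.025,0]]}'
python3 -m creep '{"delta_pos":[[0,0,0],[0,0,0],[0,0,0],[0,0,0],[0,0,0],[-2,0,0],[-5,0,0],[-9,0,0],[-13,0,0],[-13,0,0]],"dr":[[0,0,0],[0,0,0],[0,0,0],[0,0,0],[0,0,0],[0,0,0],[0,0,0],[0,0,0],[0,0,0],[0,0,0]]}' 1
python3 wl.py .047; python3 look.py top
```

```text
clock: 14.35
position: [0.4838, -0.0965, 0.0082]
ee_rot: [-0.441, -0.55, -0.438, 0.557]
contact_force: [-2.2, 3.6, 12.5]
width: 0.0433
clock: 15.35
position: [0.4893, -0.0971, 0.1424]
ee_rot: [-0.446, -0.552, -0.434, 0.555]
contact_force: [0.9, -0.5, 0.4]
width: 0.0852
t 15.35 p [ 0.4893 -0.0971  0.1424] psi -13.0 x [ 0.007 -0.016 -1.   ] q [-0.33  0.23  1.81 -0.01  1.09 -0.09] F [ 0.9 -0.5  0.4] w 0.0852
blue [ 285  162   62   59 3094] n 2932 z 0.0474 rect [484.4 -93.1] [35.8 43.4] 78.4
15.4
t 15.4 p [ 0.4874 -0.0965  0.1398] psi -13.0 x [ 0.002 -0.014 -1.   ] q [-0.33  0.23  1.81 -0.01  1.09 -0.09] F [ 0.9 -0.1 -0.1] w 0.0853
top orange px [305. 202.] n 56 z90 0.0491 on.044 [0.5219 0.0985] rect [522.9  99.4] [30.9 38.3] 79.3
top blue px [354. 213.] n 5 z90 0.221 on.044 [ 0.4773 -0.0817] rect [456.6 -72.9] [11.6  2.7] 18.6
```

Blue sits on the near outline, about 2 mm off its centre, top at z 0.047. Now over to the orange cap.

```bash
python3 -m creep '{"delta_pos":[[0,-0.1,-3],[0,-0.2,-6.5],[0,-0.4,-10],[0,-0.6,-13.5],[0,-0.8,-17],[0,-0.87,-19],[0,-0.87,-20.2],[0,-0.87,-20.2]],"dr":[[-0.01,0.005,0],[-0.02,0.01,0],[-0.02,0.015,0],[-0.02,0.015,0],[-0.02,0.015,0],[-0.02,0.015,0],[-0.02,0.015,0],[-0.02,0.015,0]]}'
python3 wl.py .044; python3 look.py top; python3 mark.py top
```

```text
clock: 16.25
position: [0.5219, 0.1038, 0.1332]
ee_rot: [-0.444, -0.548, -0.448, 0.549]
contact_force: [-0.2, 0.0, 0.7]
width: 0.0856
t 16.25 p [0.5219 0.1038 0.1332] psi -11.8 x [-0.004  0.003 -1.   ] q [0.06 0.29 1.75 0.   1.11 0.27] F [-0.2  0.   0.7] w 0.0856
orange [ 298  171   63   60 3373] n 2986 z 0.0444 rect [523.9 102.5] [35.8 43. ] 78.3
16.3
t 16.3 p [0.5218 0.1027 0.1335] psi -11.8 x [-0.004  0.002 -1.   ] q [0.06 0.29 1.75 0.   1.11 0.27] F [ 0.4 -0.7  0.2] w 0.0855
top orange px [307. 204.] n 16 z90 0.0507 on.044 [0.5145 0.0897] rect [391.   65.9] [273.3  18.4] 11.3
top blue px [416. 127.] n 85 z90 0.2006 on.044 [ 0.7984 -0.3267] rect [ 523.1 -168.5] [ 91.  654.8] 61.0
top blue px [358. 211.] n 63 z90 0.0524 on.044 [ 0.483  -0.0955] rect [484.9 -96.4] [33.6 39.2] 77.9
top hole (374.4635009765625, 164.35037231445312) [ 668.1 -169.8] [73.3 64.5] 68.0
```

```bash
python3 -m creep '{"delta_pos":[[3,0.1,-0.1],[6,0.2,-0.2],[9,0.2,-0.2],[11,0.2,-0.2],[12.2,0.2,-0.2],[12.9,0.2,-0.2],[12.9,0.2,-0.2]],"dr":[[0,0,0],[0,0,0],[0,0,0],[0,0,0],[0,0,0],[0,0,0],[0,0,0]]}' 1 60
python3 -m creep '{"delta_pos":[[0,0,0],[0,0,0],[0,0,0],[0,0,0],[0,0,0],[0,0,0],[0,0,0]],"dr":[[0,0,0],[0,0,0],[0,0,0],[0,0,0],[0,0,0],[0,0,0],[0,0,0]]}' -1 60
python3 -c "
from h import *
show(); _,p,R=state()
O=np.array([.4844,-.0935,p[2]])
print(np.degrees(np.arctan2(*(p-O)[1::-1])), np.linalg.norm((p-O)[:2]))
def pose(a,l):
    Q=Ro.from_euler('z',a,degrees=True); q=O+Q.apply(p-O); q[2]+=l; return q,Q*R*Ro.from_rotvec([0,l/.2,0])
rows([pose(0,.008)]);print()
rows([pose(-3.8*k,.008) for k in range(1,11)],pose(0,.008))
"
```

```text
clock: 17.1
position: [0.5246, 0.1042, 0.0053]
ee_rot: [0.444, 0.549, 0.446, -0.549]
contact_force: [0.2, 1.4, -0.6]
width: 0.0856
clock: 17.8
position: [0.5255, 0.1049, 0.0067]
ee_rot: [0.445, 0.55, 0.446, -0.548]
contact_force: [-0.3, 0.9, 6.1]
width: 0.0435
t 17.8 p [0.5255 0.1049 0.0067] psi -11.9 x [ 0.001  0.003 -1.   ] q [0.07 0.44 1.89 0.   0.81 0.27] F [-0.3  0.9  6.1] w 0.0435
78.29139235536728 0.20257852970234752
[-0.8, 0.0, -0.0] [0.0, 0.04, 0.0]

[-0.0, 1.34, 0.04] [0.066, -0.0, 0.003]
[-0.01, 2.68, 0.17] [0.133, -0.0, 0.006]
[-0.02, 4.01, 0.39] [0.199, -0.0, 0.009]
[-0.03, 5.31, 0.69] [0.265, -0.0, 0.011]
[-0.05, 6.6, 1.08] [0.331, -0.0, 0.014]
[-0.07, 7.86, 1.56] [0.398, -0.0, 0.017]
[-0.09, 9.08, 2.11] [0.464, -0.0, 0.02]
[-0.12, 10.26, 2.75] [0.53, -0.0, 0.023]
[-0.15, 11.4, 3.46] [0.596, -0.0, 0.026]
[-0.18, 12.49, 4.25] [0.663, -0.0, 0.029]
```

```bash
python3 -m creep '{"delta_pos":[[-0.2,0,0],[-0.4,0,0],[-0.6,0,0],[-0.8,0,0],[-0.8,0,0]],"dr":[[0,0.01,0],[0,0.02,0],[0,0.03,0],[0,0.04,0],[0,0.04,0]]}'
python3 -m creep '{"delta_pos":[[0,1.34,0.04],[-0.01,2.68,0.17],[-0.02,4.01,0.39],[-0.03,5.31,0.69],[-0.05,6.6,1.08],[-0.07,7.86,1.56],[-0.09,9.08,2.11],[-0.12,10.26,2.75],[-0.15,11.4,3.46],[-0.18,12.49,4.25]],"dr":[[0.066,0,0.003],[0.133,0,0.006],[0.199,0,0.009],[0.265,0,0.011],[0.331,0,0.014],[0.398,0,0.017],[0.464,0,0.02],[0.53,0,0.023],[0.596,0,0.026],[0.663,0,0.029]]}'
python3 -m creep '{"delta_pos":[[0,0,0],[0.3,0,0],[0.6,0,0],[0.8,0,0],[0.8,0,0]],"dr":[[0,0,0],[0,-0.015,0],[0,-0.03,0],[0,-0.04,0],[0,-0.04,0]]}'
python3 -m creep '{"delta_pos":[[0,0,0],[0,0,0],[0,0,0],[0,0,0],[0,0,0],[-2,0,0],[-5,0,0],[-9,0,0],[-12,0,0],[-12,0,0]],"dr":[[0,0,0],[0,0,0],[0,0,0],[0,0,0],[0,0,0],[0,0,0],[0,0,0],[0,0,0],[0,0,0],[0,0,0]]}' 1
python3 wl.py .044; python3 look.py top
```

```text
clock: 18.3
position: [0.5253, 0.1047, 0.0141]
ee_rot: [0.435, 0.561, 0.455, -0.537]
contact_force: [1.7, 1.9, 0.4]
width: 0.0437
clock: 19.3
position: [0.6385, 0.0361, 0.0132]
ee_rot: [0.237, 0.678, 0.247, -0.651]
contact_force: [1.3, -1.0, 0.4]
width: 0.0435
clock: 19.8
position: [0.6377, 0.0373, 0.0068]
ee_rot: [-0.243, -0.664, -0.243, 0.664]
contact_force: [-3.8, -5.2, 10.4]
width: 0.0432
clock: 20.8
position: [0.6417, 0.0374, 0.1307]
ee_rot: [0.243, 0.668, 0.241, -0.661]
contact_force: [0.4, -0.7, 0.1]
width: 0.0858
t 20.8 p [0.6417 0.0374 0.1307] psi -49.9 x [ 0.011  0.001 -1.   ] q [-0.05  0.44  1.51  0.    1.18  0.82] F [ 0.4 -0.7  0.1] w 0.0858
orange [ 290  178   62   61 3436] n 2976 z 0.0444 rect [635.3  36.2] [35.3 43. ] 40.5
20.85
t 20.85 p [0.64   0.0374 0.1281] psi -49.9 x [ 0.006  0.001 -1.   ] q [-0.05  0.44  1.52  0.    1.18  0.82] F [-0.4  0.2 -0.6] w 0.0856
top orange px [321. 172.] n 51 z90 0.0502 on.044 [0.6332 0.0354] rect [456.1  38.4] [ 41.  393.9] 88.5
top blue px [416. 127.] n 91 z90 0.1987 on.044 [ 0.7977 -0.3265] rect [ 523.8 -168.8] [ 90.7 656.3] 61.0
top blue px [358. 212.] n 72 z90 0.052 on.044 [ 0.4815 -0.0953] rect [483.4 -98.4] [33.7 39.8] 43.5
```

Orange is down at (0.635, 0.036) with blue still on its mark. Next is the half turn (camera on the inner side) and the lean.

```bash
for k in 1; do python3 -m creep '{"delta_pos":[[0,0,0],[0,0,0],[0,0,0],[0,0,0],[0,0,0],[0,0,0],[0,0,0],[0,0,0],[0,0,0]],"dr":[[-0.13,0,0],[-0.26,0,0],[-0.39,0,0],[-0.52,0,0],[-0.65,0,0],[-0.78,0,0],[-0.91,0,0],[-1.04,0,0],[-1.06,0,0]]}'; done
python3 -m creep '{"delta_pos":[[0,0,0],[0,0,0],[0,0,0],[0,0,0],[0,0,0],[0,0,0],[0,0,0],[0,0,0],[0,0,0]],"dr":[[-0.13,0,0],[-0.26,0,0],[-0.39,0,0],[-0.52,0,0],[-0.65,0,0],[-0.78,0,0],[-0.91,0,0],[-1.04,0,0],[-1.06,0,0]]}'
cat > lean.py <<'E'
from h import *
from scipy.spatial.transform import Slerp
show(); _,p,R=state()
C=np.array([.6353,.0362,0]); a=np.radians(40.5); u=np.array([np.cos(a),np.sin(a),0]); Q=tool(130.5,32); x=Q.apply([1,0,0]); print('x',x)
G=C+.013*u+[0,0,.009]; pre=G-.09*x
S=Slerp([0,1],Ro.concatenate([R,Q])); n=12
rows([(p+(pre-p)*min(1,k/n),S(min(1,k/n))) for k in range(1,n+1)])
print('app',(Q.inv().apply(G-pre)*100).round(2))
E
python3 lean.py
```

```text
clock: 21.8
position: [0.6371, 0.0375, 0.1233]
ee_rot: [0.544, 0.45, 0.546, -0.451]
contact_force: [-0.0, -1.0, 0.1]
width: 0.0851
clock: 22.7
position: [0.6376, 0.0375, 0.1242]
ee_rot: [0.697, 0.114, 0.699, -0.113]
contact_force: [-0.4, 0.3, -0.4]
width: 0.0857
t 22.7 p [0.6376 0.0375 0.1242] psi 71.5 x [-0.002  0.002 -1.   ] q [-0.05  0.44  1.52  0.    1.18 -1.3 ] F [-0.4  0.3 -0.4] w 0.0857
x [ 0.40295377  0.34415503 -0.8480481 ]
[0.32, -0.26, -0.16] [-0.084, -0.042, 0.024]
[0.65, -0.53, -0.33] [-0.167, -0.085, 0.048]
[0.97, -0.79, -0.49] [-0.251, -0.127, 0.071]
[1.29, -1.06, -0.65] [-0.334, -0.17, 0.095]
[1.62, -1.32, -0.81] [-0.418, -0.212, 0.119]
[1.94, -1.58, -0.98] [-0.501, -0.255, 0.143]
[2.27, -1.85, -1.14] [-0.585, -0.297, 0.166]
[2.59, -2.11, -1.3] [-0.669, -0.339, 0.19]
[2.91, -2.38, -1.47] [-0.752, -0.382, 0.214]
[3.24, -2.64, -1.63] [-0.836, -0.424, 0.238]
[3.56, -2.91, -1.79] [-0.919, -0.467, 0.262]
[3.88, -3.17, -1.95] [-1.003, -0.509, 0.285]
app [ 9. -0.  0.]
```

```bash
python3 -m creep '{"delta_pos":[[0.39,-0.32,-0.2],[0.78,-0.63,-0.39],[1.16,-0.95,-0.59],[1.55,-1.27,-0.78],[1.94,-1.58,-0.98],[2.33,-1.9,-1.17],[2.72,-2.22,-1.37],[3.1,-2.54,-1.56],[3.5,-2.85,-1.76],[3.88,-3.17,-1.95]],"dr":[[-0.1,-0.051,0.028],[-0.2,-0.102,0.057],[-0.301,-0.153,0.086],[-0.401,-0.204,0.114],[-0.501,-0.255,0.143],[-0.602,-0.305,0.171],[-0.702,-0.356,0.2],[-0.802,-0.407,0.228],[-0.903,-0.458,0.257],[-1.003,-0.509,0.285]]}'
python3 -m creep '{"delta_pos":[[0,0,0],[0,0,0]],"dr":[[0,0,0],[0,0,0]]}'
python3 wl.py .044; python3 lean.py | tail -3; ls -t pics|head -1
```

```text
clock: 23.7
position: [0.628, 0.0528, 0.1186]
ee_rot: [0.805, -0.168, 0.513, 0.247]
contact_force: [1.0, -1.0, -0.3]
width: 0.0854
clock: 23.9
position: [0.6273, 0.0539, 0.1183]
ee_rot: [0.805, -0.168, 0.513, 0.249]
contact_force: [0.0, 0.3, -0.3]
width: 0.0855
t 23.9 p [0.6273 0.0539 0.1183] psi 124.9 x [ 0.351  0.228 -0.908] q [-0.2   0.3   1.88  0.47  0.7  -2.7 ] F [ 0.   0.3 -0.3] w 0.0855
orange [ 254   98   78   84 4163] n 3577 z 0.0447 rect [633.7  35.5] [35.5 42.6] 40.2
23.95
[1.31, -2.0, -4.42] [-0.072, -0.117, 0.055]
[1.42, -2.18, -4.82] [-0.079, -0.128, 0.06]
app [ 9. -0.  0.]
w_23.95.png
```

Joint 6 reached its limit with the lean at this heading. Instead I'll grasp upright (half-turned), swing on to about 23° clear of the rack, and lean there.

```bash
python3 - <<'E'
from h import *
_,p,R=state(); G=np.array([.6363,.0373,.12]); Q=tool(130.3)
rows([(G,Q)])
print((Q.inv().apply([0,0,-.114])*100).round(2))
O=np.array([.4834,-.0937,.007]); P=np.array([.6363,.0373,.007])
def pose(a,l):
    Z=Ro.from_euler('z',a,degrees=True); q=O+Z.apply(P-O); q[2]+=l; return q,Z*Q*Ro.from_rotvec([0,-l/.2,0])
print(); rows([pose(-2.9*k,.008) for k in range(1,7)],pose(0,.008))
E
```

```text
[-0.23, -1.86, -0.1] [-0.09, 0.43, 0.035]
[11.4  0.   0. ]

[-0.0, -1.02, -0.02] [0.051, -0.0, -0.002]
[-0.0, -2.04, -0.09] [0.101, -0.0, -0.004]
[-0.01, -3.05, -0.22] [0.152, -0.0, -0.006]
[-0.02, -4.05, -0.39] [0.202, 0.0, -0.008]
[-0.02, -5.04, -0.62] [0.253, -0.0, -0.01]
[-0.04, -6.03, -0.89] [0.303, 0.0, -0.012]
```

```bash
python3 -m creep '{"delta_pos":[[-0.1,-0.5,0],[-0.1,-1,0],[-0.2,-1.4,-0.1],[-0.2,-1.86,-0.1],[-0.23,-1.86,-0.1],[-0.23,-1.86,-0.1]],"dr":[[-0.02,0.1,0.01],[-0.04,0.2,0.02],[-0.06,0.3,0.03],[-0.09,0.43,0.035],[-0.09,0.43,0.035],[-0.09,0.43,0.035]]}'
python3 - <<'E'
from h import *
show(); rows([((.6363,.0373,.12),tool(130.3)),((.6363,.0373,.007),tool(130.3))])
E
```

```text
clock: 24.55
position: [0.6362, 0.0374, 0.1193]
ee_rot: [0.664, -0.243, 0.664, 0.244]
contact_force: [-0.9, 0.3, -1.1]
width: 0.0854
t 24.55 p [0.6362 0.0374 0.1193] psi 130.3 x [ 0.     0.001 -1.   ] q [-0.05  0.44  1.53  0.    1.16 -2.33] F [-0.9  0.3 -1.1] w 0.0854
[-0.07, -0.01, -0.0] [0.0, 0.001, -0.001]
[11.23, -0.02, -0.01] [0.0, 0.001, -0.001]
```

```bash
python3 -m creep '{"delta_pos":[[3,0,0],[6,0,0],[8.5,0,0],[10.2,0,0],[11.2,0,0],[11.2,0,0]],"dr":[[0,0,0],[0,0,0],[0,0,0],[0,0,0],[0,0,0],[0,0,0]]}' 1 60
python3 -m creep '{"delta_pos":[[0,0,0],[0,0,0],[0,0,0],[0,0,0],[0,0,0],[0,0,0],[0,0,0]],"dr":[[0,0,0],[0,0,0],[0,0,0],[0,0,0],[0,0,0],[0,0,0],[0,0,0]]}' -1 60
python3 -m creep '{"delta_pos":[[-0.2,0,0],[-0.4,0,0],[-0.6,0,0],[-0.8,0,0],[-0.8,0,0]],"dr":[[0,-0.01,0],[0,-0.02,0],[0,-0.03,0],[0,-0.04,0],[0,-0.04,0]]}'
python3 -m creep '{"delta_pos":[[0,-0.5,0],[0,-1.02,-0.02],[0,-2.04,-0.09],[-0.01,-3.05,-0.22],[-0.02,-4.05,-0.39],[-0.02,-5.04,-0.62],[-0.04,-6.03,-0.89],[-0.04,-6.03,-0.89]],"dr":[[0.025,0,-0.001],[0.051,0,-0.002],[0.101,0,-0.004],[0.152,0,-0.006],[0.202,0,-0.008],[0.253,0,-0.01],[0.303,0,-0.012],[0.303,0,-0.012]]}'
python3 -m creep '{"delta_pos":[[0,0,0],[0.3,0,0],[0.6,0,0],[0.8,0,0],[0.8,0,0]],"dr":[[0,0,0],[0,0.015,0],[0,0.03,0],[0,0.04,0],[0,0.04,0]]}'
python3 -m creep '{"delta_pos":[[0,0,0],[0,0,0],[0,0,0],[0,0,0],[0,0,0],[-2,0,0],[-5,0,0],[-9,0,0],[-12,0,0],[-12,0,0]],"dr":[[0,0,0],[0,0,0],[0,0,0],[0,0,0],[0,0,0],[0,0,0],[0,0,0],[0,0,0],[0,0,0],[0,0,0]]}' 1
python3 wl.py .044; python3 look.py top
```

```text
clock: 25.15
position: [0.6345, 0.0363, 0.0072]
ee_rot: [0.663, -0.243, 0.665, 0.244]
contact_force: [-0.4, 0.7, -0.0]
width: 0.0856
clock: 25.85
position: [0.6377, 0.0368, 0.0099]
ee_rot: [0.665, -0.244, 0.663, 0.243]
contact_force: [-0.4, -0.9, 7.1]
width: 0.0432
clock: 26.35
position: [0.6372, 0.0367, 0.017]
ee_rot: [0.678, -0.239, 0.649, 0.248]
contact_force: [1.7, 1.5, -0.3]
width: 0.0434
clock: 27.15
position: [0.6687, -0.0164, 0.0159]
ee_rot: [0.707, -0.137, 0.68, 0.142]
contact_force: [0.7, -0.8, 1.2]
width: 0.043
clock: 27.65
position: [0.6684, -0.0147, 0.0099]
ee_rot: [0.692, -0.141, 0.694, 0.14]
contact_force: [-6.0, -3.8, 9.0]
width: 0.0434
clock: 28.65
position: [0.6725, -0.015, 0.1341]
ee_rot: [0.697, -0.142, 0.689, 0.139]
contact_force: [0.2, -0.7, 0.2]
width: 0.0855
t 28.65 p [ 0.6725 -0.015   0.1341] psi 112.9 x [ 0.012 -0.002 -1.   ] q [-0.13  0.48  1.44 -0.    1.22 -2.1 ] F [ 0.2 -0.7  0.2] w 0.0855
orange [ 298  157   63   58 3124] n 2996 z 0.0446 rect [665.  -14.9] [35.4 42.9] 22.9
28.7
t 28.7 p [ 0.6709 -0.0148  0.1314] psi 112.9 x [ 0.007 -0.001 -1.   ] q [-0.13  0.48  1.44 -0.    1.22 -2.1 ] F [ 0.5  0.1 -1. ] w 0.0855
top orange px [335. 164.] n 56 z90 0.0499 on.044 [ 0.6641 -0.0171] rect [471.3  -5.7] [ 41.5 428.9] 86.0
top blue px [416. 127.] n 93 z90 0.1993 on.044 [ 0.7983 -0.3267] rect [ 523.3 -168.3] [ 90.5 654.8] 61.0
top blue px [358. 212.] n 71 z90 0.053 on.044 [ 0.4799 -0.0951] rect [385.4 -31.4] [ 41.7 278.3] 55.6
```

```bash
sed -i 's/\.6353,\.0362,0/.665,-.0149,0/; s/40\.5/22.9/; s/130\.5,32/112.9,32/; s/n=12/n=1/' lean.py; python3 lean.py
```

```text
t 28.75 p [ 0.6694 -0.0147  0.1293] psi 112.9 x [ 0.003 -0.    -1.   ] q [-0.13  0.48  1.44 -0.    1.22 -2.1 ] F [-0.2  0.4 -0.2] w 0.0856
x [ 0.48815389  0.20620428 -0.8480481 ]
[4.39, 0.16, -3.89] [0.001, -0.556, 0.001]
app [ 9. -0.  0.]
```

```bash
python3 -m creep '{"delta_pos":[[0.7,0,-0.6],[1.5,0.1,-1.3],[2.2,0.1,-1.9],[2.9,0.1,-2.6],[3.7,0.1,-3.2],[4.4,0.15,-3.9],[4.4,0.15,-3.9],[4.4,0.15,-3.9]],"dr":[[0,-0.09,0],[0,-0.18,0],[0,-0.28,0],[0,-0.37,0],[0,-0.46,0],[0,-0.556,0],[0,-0.556,0],[0,-0.556,0]]}'
python3 wl.py .044; python3 lean.py | tail -2; python3 mark.py wrist top; ls -t pics | head -1
```

```text
clock: 29.55
position: [0.6433, -0.013, 0.1027]
ee_rot: [0.847, -0.099, 0.499, 0.157]
contact_force: [0.8, -0.4, -0.5]
width: 0.0855
t 29.55 p [ 0.6433 -0.013   0.1027] psi 111.4 x [ 0.453  0.166 -0.876] q [-0.3   0.31  1.95  0.59  0.55 -2.7 ] F [ 0.8 -0.4 -0.5] w 0.0855
orange [ 271  135   74   82 3689] n 3048 z 0.0447 rect [664.  -15.1] [34.8 42.5] 23.2
29.6
[0.8, -0.99, -2.24] [-0.017, -0.054, 0.024]
app [ 9. -0.  0.]
wrist hole (68.5076904296875, 85.86152648925781) [ 673.6 -163.5] [58.3 51.6] 69.2
top hole (374.5, 164.5) [ 667.6 -169.8] [72.5 64.7] 69.4
w_29.60.png
```

```bash
sed -i 's/112.9,32/112.9,26/; s/013\*u+\[0,0,.009\]/011*u+[0,0,.008]/' lean.py; python3 lean.py
```

```text
t 29.7 p [ 0.6445 -0.0132  0.1034] psi 111.4 x [ 0.454  0.166 -0.875] q [-0.3   0.31  1.95  0.59  0.55 -2.7 ] F [0.3 0.5 0.4] w 0.0855
x [ 0.4038211   0.17058071 -0.89879405]
[0.8, -0.96, -1.58] [-0.018, 0.051, 0.023]
app [ 9. -0.  0.]
```

```bash
python3 -m creep '{"delta_pos":[[0.4,-0.5,-0.8],[0.8,-0.96,-1.6],[0.8,-0.96,-1.6],[0.8,-0.96,-1.6]],"dr":[[-0.01,0.03,0.01],[-0.018,0.051,0.023],[-0.018,0.051,0.023],[-0.018,0.051,0.023]]}'; python3 lean.py
```

```text
clock: 30.1
position: [0.6379, -0.0261, 0.0885]
ee_rot: [0.831, -0.104, 0.52, 0.168]
contact_force: [-0.1, 0.2, 1.0]
width: 0.0854
t 30.1 p [ 0.6379 -0.0261  0.0885] psi 112.8 x [ 0.404  0.171 -0.899] q [-0.32  0.34  1.93  0.54  0.6  -2.69] F [-0.1  0.2  1. ] w 0.0854
x [ 0.4038211   0.17058071 -0.89879405]
[0.0, -0.02, 0.09] [-0.002, 0.0, -0.0]
app [ 9. -0.  0.]
```

```bash
python3 -m creep '{"delta_pos":[[1.5,0,0.05],[3,0,0.1],[3,0,0.1]],"dr":[[0,0,0],[0,0,0],[0,0,0]]}'; python3 lean.py
```

```text
clock: 30.4
position: [0.6511, -0.0181, 0.0613]
ee_rot: [0.83, -0.104, 0.522, 0.167]
contact_force: [-0.7, 0.2, -0.2]
width: 0.0855
t 30.4 p [ 0.6511 -0.0181  0.0613] psi 112.7 x [ 0.398  0.169 -0.902] q [-0.29  0.39  1.93  0.56  0.54 -2.7 ] F [-0.7  0.2 -0.2] w 0.0855
x [ 0.4038211   0.17058071 -0.89879405]
[-3.11, -0.24, -0.1] [-0.003, -0.007, -0.001]
app [ 9. -0.  0.]
```

```bash
sed -i 's/112.9,26/112.9,20/; s/011\*u/0085*u/; s/\.09\*x/.05*x/' lean.py; python3 lean.py
```

```text
t 30.4 p [ 0.6511 -0.0181  0.0613] psi 112.7 x [ 0.398  0.169 -0.902] q [-0.29  0.39  1.93  0.56  0.54 -2.7 ] F [-0.7  0.2 -0.2] w 0.0855
x [ 0.31506396  0.13308823 -0.93969262]
[0.8, -0.24, 0.22] [-0.003, 0.098, -0.001]
app [ 5. -0.  0.]
```

```bash
python3 -m creep '{"delta_pos":[[0.3,-0.1,0.1],[0.8,-0.24,0.2],[0.8,-0.24,0.2],[0.8,-0.24,0.2]],"dr":[[0,0.05,0],[0,0.098,0],[0,0.098,0],[0,0.098,0]]}'; python3 lean.py; python3 -m creep '{"delta_pos":[[1,0,0],[2,0,0],[2,0,0]],"dr":[[0,0,0],[0,0,0],[0,0,0]]}'; python3 lean.py
```

```text
clock: 30.8
position: [0.6572, -0.0188, 0.0571]
ee_rot: [0.804, -0.113, 0.561, 0.162]
contact_force: [-0.3, -0.1, -0.1]
width: 0.0858
t 30.8 p [ 0.6572 -0.0188  0.0571] psi 112.8 x [ 0.318  0.134 -0.939] q [-0.25  0.41  1.84  0.36  0.63 -2.49] F [-0.3 -0.1 -0.1] w 0.0858
x [ 0.31506396  0.13308823 -0.93969262]
[0.2, 0.05, -0.06] [-0.002, 0.003, 0.001]
app [ 5. -0.  0.]
clock: 31.1
position: [0.6623, -0.0164, 0.0365]
ee_rot: [0.803, -0.112, 0.562, 0.162]
contact_force: [-0.4, 0.3, -0.3]
width: 0.085
t 31.1 p [ 0.6623 -0.0164  0.0365] psi 112.7 x [ 0.315  0.134 -0.94 ] q [-0.24  0.45  1.85  0.38  0.59 -2.5 ] F [-0.4  0.3 -0.3] w 0.085
x [ 0.31506396  0.13308823 -0.93969262]
[-1.93, 0.04, 0.11] [-0.004, 0.0, -0.001]
app [ 5. -0.  0.]
```

```bash
python3 -m creep '{"delta_pos":[[1,0,0.05],[2,0,0.1],[3.05,0.04,0.1],[3.05,0.04,0.1]],"dr":[[0,0,0],[0,0,0],[0,0,0],[0,0,0]]}' 1 60
python3 -m creep '{"delta_pos":[[0,0,0],[0,0,0],[0,0,0],[0,0,0],[0,0,0],[0,0,0],[0,0,0]],"dr":[[0,0,0],[0,0,0],[0,0,0],[0,0,0],[0,0,0],[0,0,0],[0,0,0]]}' -1 60
cat > sw.py <<'E'
from h import *
import sys
# args: Ox Oy, swing total deg, n, lift
Ox,Oy,A,n,l=map(float,sys.argv[1:6]); show(); _,p,R=state(); O=np.array([Ox,Oy,p[2]])
def pose(a,l,d=0):
    Z=Ro.from_euler('z',a,degrees=True); q=O+Z.apply(p-O); q[2]+=l
    h=np.array([O[1]-q[1],q[0]-O[0],0]); h/=np.linalg.norm(h)   # lateral axis
    return q,Ro.from_rotvec(-h*l/.2)*Z*R
rows([pose(0,l)]);print()
rows([pose(A*k/n,l) for k in range(1,int(n)+1)],pose(0,l));print()
rows([pose(A,0.)],pose(A,l)); rows([pose(A,0.003)],pose(A,l))
print('end',pose(A,0)[0])
E
python3 sw.py .4808 -.0927 -11 6 .008
```

```text
clock: 31.5
position: [0.6734, -0.0115, 0.0083]
ee_rot: [0.803, -0.112, 0.562, 0.162]
contact_force: [-0.5, 0.2, 0.7]
width: 0.0852
clock: 32.2
position: [0.6744, -0.0121, 0.0111]
ee_rot: [0.804, -0.113, 0.561, 0.161]
contact_force: [-1.9, -1.4, 5.3]
width: 0.0431
t 32.2 p [ 0.6744 -0.0121  0.0111] psi 112.7 x [ 0.319  0.132 -0.938] q [-0.23  0.49  1.85  0.4   0.54 -2.52] F [-1.9 -1.4  5.3] w 0.0431
[-0.75, -0.0, 0.28] [0.0, -0.04, -0.0]

[-0.0, -0.67, -0.01] [0.03, 0.0, -0.012]
[-0.02, -1.34, -0.04] [0.059, 0.0, -0.024]
[-0.04, -2.01, -0.09] [0.089, 0.0, -0.037]
[-0.06, -2.68, -0.16] [0.118, 0.0, -0.049]
[-0.1, -3.34, -0.25] [0.148, 0.0, -0.061]
[-0.15, -4.0, -0.36] [0.177, 0.0, -0.073]

[0.74, 0.0, -0.31] [-0.0, 0.04, 0.0]
[0.46, 0.0, -0.19] [-0.0, 0.025, 0.0]
end [ 0.68625261 -0.05057409  0.01106026]
```

```bash
python3 -m creep '{"delta_pos":[[-0.2,0,0.07],[-0.4,0,0.14],[-0.6,0,0.21],[-0.75,0,0.28],[-0.75,0,0.28]],"dr":[[0,-0.01,0],[0,-0.02,0],[0,-0.03,0],[0,-0.04,0],[0,-0.04,0]]}'
python3 -m creep '{"delta_pos":[[0,-0.67,0],[-0.02,-1.34,-0.04],[-0.04,-2.01,-0.09],[-0.06,-2.68,-0.16],[-0.1,-3.34,-0.25],[-0.15,-4,-0.36],[-0.15,-4,-0.36]],"dr":[[0.03,0,-0.012],[0.059,0,-0.024],[0.089,0,-0.037],[0.118,0,-0.049],[0.148,0,-0.061],[0.177,0,-0.073],[0.177,0,-0.073]]}'
python3 -m creep '{"delta_pos":[[0.2,0,-0.08],[0.4,0,-0.16],[0.6,0,-0.24],[0.75,0,-0.31],[0.75,0,-0.31]],"dr":[[0,0.01,0],[0,0.02,0],[0,0.03,0],[0,0.04,0],[0,0.04,0]]}'
python3 -m creep '{"delta_pos":[[0,0,0],[0,0,0],[0,0,0],[0,0,0],[0,0,0],[-1,0,0],[-3,0,0],[-6,0,0],[-9,0,0],[-9,0,0]],"dr":[[0,0,0],[0,0,0],[0,0,0],[0,0,0],[0,0,0],[0,0,0],[0,0,0],[0,0,0],[0,0,0],[0,0,0]]}' 1
python3 wl.py .044; python3 look.py top
```

```text
clock: 32.7
position: [0.6741, -0.0122, 0.0186]
ee_rot: [0.815, -0.109, 0.545, 0.163]
contact_force: [1.1, -1.4, 0.2]
width: 0.0431
clock: 33.4
position: [0.6856, -0.0507, 0.0181]
ee_rot: [0.827, -0.057, 0.553, 0.085]
contact_force: [0.2, -1.0, 0.3]
width: 0.0428
clock: 33.9
position: [0.6859, -0.0502, 0.011]
ee_rot: [0.816, -0.058, 0.569, 0.084]
contact_force: [-5.0, -2.2, 6.9]
width: 0.0434
clock: 34.9
position: [0.6573, -0.0576, 0.1]
ee_rot: [0.818, -0.06, 0.566, 0.082]
contact_force: [2.1, 0.4, 1.3]
width: 0.0853
t 34.9 p [ 0.6573 -0.0576  0.1   ] psi 101.7 x [ 0.345  0.067 -0.936] q [-0.28  0.35  1.81  0.26  0.67 -2.24] F [2.1 0.4 1.3] w 0.0853
orange [ 292  157   72   79 3755] n 3219 z 0.0447 rect [675.2 -51.3] [35.1 42.8] 12.2
34.95
t 34.95 p [ 0.6566 -0.0573  0.098 ] psi 101.7 x [ 0.342  0.068 -0.937] q [-0.28  0.36  1.81  0.26  0.67 -2.24] F [ 0.7 -0.6 -0.9] w 0.0853
top blue px [416. 127.] n 88 z90 0.2001 on.044 [ 0.7983 -0.3265] rect [ 523.  -168.4] [ 90.9 654.5] 61.0
top blue px [359. 210.] n 45 z90 0.0532 on.044 [ 0.486  -0.1009] rect [451.  -85.5] [ 47.4 105.1] 70.1
```

```bash
sed -i 's/\.665,-\.0149,0/.6752,-.0513,0/; s/22\.9/12.0/; s/112.9,20/102,31/; s/0085\*u+\[0,0,.008\]/013*u+[0,0,.0095]/' lean.py; python3 lean.py
```

```text
t 35.0 p [ 0.6558 -0.0569  0.0962] psi 101.7 x [ 0.34   0.069 -0.938] q [-0.28  0.36  1.81  0.26  0.67 -2.24] F [-0.8 -0.6 -0.4] w 0.0856
x [ 0.50378326  0.10708244 -0.8571673 ]
[4.37, 0.16, -0.83] [-0.004, -0.187, 0.003]
app [ 5.  0. -0.]
```

```bash
python3 -m creep '{"delta_pos":[[0,0,-0.8],[0,0.1,-0.8],[1.5,0.15,-0.8],[3,0.15,-0.8],[4.3,0.15,-0.8],[4.3,0.15,-0.8],[4.3,0.15,-0.8]],"dr":[[0,-0.09,0],[0,-0.187,0],[0,-0.187,0],[0,-0.187,0],[0,-0.187,0],[0,-0.187,0],[0,-0.187,0]]}'; python3 lean.py
```

```text
clock: 35.7
position: [0.6664, -0.0505, 0.0566]
ee_rot: [0.862, -0.052, 0.497, 0.086]
contact_force: [0.5, 0.6, -0.2]
width: 0.0854
t 35.7 p [ 0.6664 -0.0505  0.0566] psi 101.5 x [ 0.492  0.097 -0.865] q [-0.31  0.39  1.98  0.71  0.38 -2.7 ] F [ 0.5  0.6 -0.2] w 0.0854
x [ 0.50378326  0.10708244 -0.8571673 ]
[0.15, -0.27, -0.58] [-0.006, -0.016, 0.008]
app [ 5.  0. -0.]
```

```bash
sed -i 's/102,31/102,27/; s/013\*u/0115*u/' lean.py; python3 lean.py
```

```text
t 35.7 p [ 0.6664 -0.0505  0.0566] psi 101.5 x [ 0.492  0.097 -0.865] q [-0.31  0.39  1.98  0.71  0.38 -2.7 ] F [ 0.5  0.6 -0.2] w 0.0854
x [ 0.44406972  0.09438993 -0.89100652]
[0.08, -0.26, -0.37] [-0.006, 0.053, 0.008]
app [ 5.  0. -0.]
```

```bash
python3 -m creep '{"delta_pos":[[0.1,-0.26,-0.4],[0.1,-0.26,-0.4],[0.1,-0.26,-0.4]],"dr":[[0,0.053,0],[-0.006,0.053,0.008],[-0.006,0.053,0.008]]}'; python3 lean.py;python3 -m creep '{"delta_pos":[[1,0,0],[2,0,0],[2,0,0]],"dr":[[0,0,0],[0,0,0],[0,0,0]]}'; python3 lean.py
```

```text
clock: 36.0
position: [0.6642, -0.0541, 0.0551]
ee_rot: [0.849, -0.054, 0.518, 0.089]
contact_force: [-0.3, -0.4, -0.3]
width: 0.0856
t 36.0 p [ 0.6642 -0.0541  0.0551] psi 102.0 x [ 0.447  0.095 -0.889] q [-0.31  0.4   1.94  0.56  0.44 -2.56] F [-0.3 -0.4 -0.3] w 0.0856
x [ 0.44406972  0.09438993 -0.89100652]
[0.1, 0.04, -0.04] [-0.001, 0.003, 0.0]
app [ 5.  0. -0.]
clock: 36.3
position: [0.6715, -0.0517, 0.0344]
ee_rot: [0.848, -0.053, 0.52, 0.089]
contact_force: [0.2, -0.9, -0.1]
width: 0.0854
t 36.3 p [ 0.6715 -0.0517  0.0344] psi 101.9 x [ 0.443  0.096 -0.892] q [-0.3   0.44  1.95  0.6   0.41 -2.59] F [ 0.2 -0.9 -0.1] w 0.0854
x [ 0.44406972  0.09438993 -0.89100652]
[-2.09, -0.04, 0.22] [-0.003, -0.001, -0.001]
app [ 5.  0. -0.]
```

```bash
python3 -m creep '{"delta_pos":[[1,0,0.05],[2,0,0.15],[2.9,-0.04,0.2],[2.9,-0.04,0.2]],"dr":[[0,0,0],[0,0,0],[0,0,0],[0,0,0]]}' 1 60
python3 -m creep '{"delta_pos":[[0,0,0],[0,0,0],[0,0,0],[0,0,0],[0,0,0],[0,0,0],[0,0,0]],"dr":[[0,0,0],[0,0,0],[0,0,0],[0,0,0],[0,0,0],[0,0,0],[0,0,0]]}' -1 60
python3 sw.py .4796 -.0929 -16.2 10 .007
```

```text
clock: 36.7
position: [0.6869, -0.0491, 0.0098]
ee_rot: [0.848, -0.053, 0.52, 0.089]
contact_force: [-0.2, 0.5, 0.6]
width: 0.0854
clock: 37.4
position: [0.6871, -0.0496, 0.0121]
ee_rot: [0.849, -0.054, 0.519, 0.089]
contact_force: [-2.9, -0.1, 4.8]
width: 0.0434
t 37.4 p [ 0.6871 -0.0496  0.0121] psi 101.9 x [ 0.446  0.094 -0.89 ] q [-0.29  0.49  1.94  0.65  0.37 -2.64] F [-2.9 -0.1  4.8] w 0.0434
[-0.62, 0.0, 0.32] [-0.0, -0.035, -0.0]

[-0.0, -0.6, -0.01] [0.025, -0.0, -0.014]
[-0.02, -1.2, -0.03] [0.049, -0.0, -0.028]
[-0.04, -1.8, -0.07] [0.074, -0.0, -0.041]
[-0.07, -2.39, -0.12] [0.099, -0.0, -0.055]
[-0.11, -2.99, -0.19] [0.124, -0.0, -0.069]
[-0.15, -3.58, -0.27] [0.148, -0.0, -0.083]
[-0.21, -4.17, -0.37] [0.173, -0.0, -0.096]
[-0.27, -4.75, -0.48] [0.198, -0.0, -0.11]
[-0.34, -5.33, -0.6] [0.222, -0.0, -0.124]
[-0.42, -5.91, -0.74] [0.247, -0.0, -0.138]

[0.61, -0.0, -0.34] [0.0, 0.035, 0.0]
[0.35, -0.0, -0.19] [0.0, 0.02, 0.0]
end [ 0.69094523 -0.10916035  0.01214841]
```

```bash
python3 -m creep '{"delta_pos":[[-0.1,-0.6,0.04],[-0.23,-1.2,0.08],[-0.35,-1.8,0.09],[-0.49,-2.39,0.09],[-0.63,-2.99,0.08],[-0.77,-3.58,0.05],[-0.83,-4.17,-0.05],[-0.89,-4.75,-0.16],[-0.96,-5.33,-0.28],[-1.04,-5.91,-0.42]],"dr":[[0.025,-0.006,-0.014],[0.049,-0.012,-0.028],[0.074,-0.018,-0.041],[0.099,-0.023,-0.055],[0.124,-0.029,-0.069],[0.148,-0.035,-0.083],[0.173,-0.035,-0.096],[0.198,-0.035,-0.11],[0.222,-0.035,-0.124],[0.247,-0.035,-0.138]]}'
python3 -m creep '{"delta_pos":[[0,0,0]],"dr":[[0,0,0]]}' >/dev/null
python3 look.py top side; python3 sw.py .4796 -.0929 -16.2 10 0.
python3 - <<'E'
from h import *
import glob
f=sorted(glob.glob('pics/top_3*.png'))[-1]; g=sorted(glob.glob('pics/side_3*.png'))[-1]
a=cv2.imread(f)[140:260,270:430]; b=cv2.imread(g)[160:280,250:410]
cv2.imwrite('pics/c3.png',cv2.convertScaleAbs(np.hstack([cv2.resize(x,None,fx=2.5,fy=2.5,interpolation=cv2.INTER_CUBIC) for x in(a,b)]),alpha=1.6))
E
```

```text
clock: 38.4
position: [0.6903, -0.1097, 0.0185]
ee_rot: [0.861, 0.017, 0.507, -0.034]
contact_force: [-2.3, -0.9, 0.1]
width: 0.0437
t 38.5 p [ 0.6905 -0.1095  0.0186] psi 85.7 x [ 0.484 -0.041 -0.874] q [-0.31  0.48  1.95  0.49  0.24 -2.26] F [-2.  -0.5  0.7] w 0.043
top orange px [360. 156.] n 6 z90 0.1546 on.044 [ 0.691  -0.1103] rect [ 658.4 -102.2] [ 2.6 21.2] 7.7
top blue px [416. 127.] n 91 z90 0.199 on.044 [ 0.7983 -0.3268] rect [ 523.3 -168.6] [ 91.  655.1] 61.0
side blue px [406. 213.] n 205 z90 0.2034 on.044 [ 0.8386 -0.0903] rect [ 611.9 -689.3] [925.1 108.1] 69.4
side blue px [306. 225.] n 76 z90 0.0494 on.044 [ 0.4803 -0.1186] rect [ 452.7 -597.2] [1044.    34.9] 86.8
t 38.6 p [ 0.6906 -0.1092  0.0187] psi 85.7 x [ 0.485 -0.041 -0.874] q [-0.31  0.48  1.95  0.49  0.24 -2.26] F [-1.9 -1.1 -0.3] w 0.0429
[0.0, 0.0, 0.0] [0.0, 0.0, 0.0]

[-0.0, -0.6, -0.01] [0.025, 0.0, -0.014]
[-0.01, -1.2, -0.04] [0.049, 0.0, -0.027]
[-0.03, -1.79, -0.07] [0.074, 0.0, -0.041]
[-0.06, -2.39, -0.13] [0.099, 0.001, -0.055]
[-0.09, -2.98, -0.2] [0.124, 0.001, -0.069]
[-0.14, -3.57, -0.28] [0.148, 0.001, -0.082]
[-0.19, -4.16, -0.38] [0.173, 0.001, -0.096]
[-0.25, -4.75, -0.49] [0.198, 0.001, -0.11]
[-0.31, -5.33, -0.62] [0.222, 0.001, -0.124]
[-0.39, -5.9, -0.76] [0.247, 0.001, -0.137]

[0.0, 0.0, 0.0] [0.0, 0.0, 0.0]
[-0.26, -0.0, 0.15] [0.0, -0.015, -0.0]
end [ 0.67772401 -0.16739206  0.01874033]
```

View pics/c3.png

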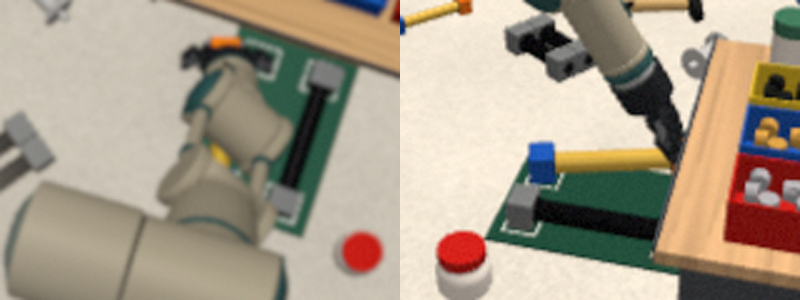

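Left: the tube is mid-swing, with the gripper leaning back toward blue and the orange cap (225,42) clear in front of the rack edge. Right: blue cap (542,162) is still on its outline. Continuing the swing.

```bash
python3 -m creep '{"delta_pos":[[0,-0.6,-0.01],[-0.01,-1.2,-0.04],[-0.03,-1.79,-0.07],[-0.06,-2.39,-0.13],[-0.09,-2.98,-0.2],[-0.14,-3.57,-0.28],[-0.19,-4.16,-0.38],[-0.25,-4.75,-0.49],[-0.25,-4.75,-0.49]],"dr":[[0.025,0,-0.014],[0.049,0,-0.027],[0.074,0,-0.041],[0.099,0,-0.055],[0.124,0,-0.069],[0.148,0,-0.082],[0.173,0,-0.096],[0.198,0,-0.11],[0.198,0,-0.11]]}'
python3 look.py side top; python3 mark.py wrist; python3 sw.py .4796 -.0929 -3.2 2 0.
```

```text
clock: 39.5
position: [0.6813, -0.156, 0.0186]
ee_rot: [0.852, 0.074, 0.501, -0.131]
contact_force: [-1.2, 0.2, 0.3]
width: 0.0437
t 39.5 p [ 0.6813 -0.156   0.0186] psi 72.7 x [ 0.463 -0.148 -0.874] q [-0.33  0.48  1.95  0.05  0.2  -1.65] F [-1.2  0.2  0.3] w 0.0437
side blue px [406. 213.] n 198 z90 0.2034 on.044 [ 0.8388 -0.0899] rect [ 612.9 -690. ] [924.4 108. ] 69.5
side blue px [306. 225.] n 74 z90 0.0493 on.044 [ 0.4777 -0.1181] rect [ 452.8 -596.8] [1044.8   35.3] 86.8
top orange px [372. 158.] n 4 z90 0.1303 on.044 [ 0.6837 -0.1571] rect [ 649.2 -152.9] [9.4 6.6] 46.6
top blue px [416. 127.] n 89 z90 0.1986 on.044 [ 0.798  -0.3263] rect [ 523.  -168.4] [ 91.  654.6] 61.0
t 39.65 p [ 0.6816 -0.1557  0.0187] psi 72.8 x [ 0.464 -0.148 -0.873] q [-0.33  0.48  1.95  0.05  0.2  -1.65] F [-2.3 -0.6  0.4] w 0.0433
[0.0, 0.0, 0.0] [0.0, 0.0, 0.0]

[-0.0, -0.59, -0.01] [0.024, 0.0, -0.014]
[-0.01, -1.18, -0.03] [0.049, 0.0, -0.027]

[0.0, 0.0, 0.0] [0.0, 0.0, 0.0]
[-0.26, -0.0, 0.15] [0.0, -0.015, -0.0]
end [ 0.67778139 -0.16690173  0.01872491]
```

```bash
python3 -m creep '{"delta_pos":[[0.07,-0.59,0.11],[0.14,-1.18,0.23],[0.14,-1.18,0.23],[0.25,-1.18,0.17],[0.37,-1.18,0.11],[0.48,-1.18,0.05],[0.54,-1.18,0.02],[0.54,-1.18,0.02]],"dr":[[0.024,0,-0.014],[0.049,0,-0.027],[0.049,0,-0.027],[0.049,0.007,-0.027],[0.049,0.013,-0.027],[0.049,0.02,-0.027],[0.049,0.022,-0.027],[0.049,0.022,-0.027]]}'
python3 look.py side; python3 sw.py .4796 -.0929 0 1 0. | head -1
```

```text
clock: 40.45
position: [0.6813, -0.1679, 0.0152]
ee_rot: [0.843, 0.09, 0.507, -0.154]
contact_force: [-5.3, 2.4, 4.2]
width: 0.0436
t 40.45 p [ 0.6813 -0.1679  0.0152] psi 69.5 x [ 0.438 -0.168 -0.883] q [-0.33  0.49  1.93 -0.07  0.23 -1.49] F [-5.3  2.4  4.2] w 0.0436
side blue px [406. 213.] n 194 z90 0.2034 on.044 [ 0.8389 -0.0899] rect [ 609.4 -688.2] [925.5 107.8] 69.0
side blue px [307. 225.] n 74 z90 0.0492 on.044 [ 0.4812 -0.1185] rect [484.2 -98.5] [42.  32.7] 68.3
t 40.5 p [ 0.6813 -0.1679  0.0152] psi 69.5 x [ 0.438 -0.168 -0.883] q [-0.33  0.49  1.93 -0.07  0.23 -1.49] F [-3.9  1.8  4.4] w 0.0435
```

```bash
python3 -m creep '{"delta_pos":[[0,0,0],[0,0,0],[0,0,0],[0,0,0],[0,0,0],[-1,0,0],[-3,0,0],[-6,0,0],[-9,0,0],[-9,0,0]],"dr":[[0,0,0],[0,0,0],[0,0,0],[0,0,0],[0,0,0],[0,0,0],[0,0,0],[0,0,0],[0,0,0],[0,0,0]]}' 1
python3 wl.py .047; python3 mark.py wrist top; python3 look.py side top
```

```text
clock: 41.5
position: [0.6423, -0.1529, 0.0985]
ee_rot: [0.845, 0.089, 0.505, -0.154]
contact_force: [1.4, 0.1, 1.3]
width: 0.0851
t 41.5 p [ 0.6423 -0.1529  0.0985] psi 69.5 x [ 0.443 -0.17  -0.88 ] q [-0.33  0.32  1.94 -0.05  0.39 -1.51] F [1.4 0.1 1.3] w 0.0851
orange [ 288  157   74   80 3559] n 2847 z 0.0473 rect [ 669.3 -162.3] [43.5 34.9] 70.2
41.55
t 41.65 p [ 0.6415 -0.1529  0.094 ] psi 69.5 x [ 0.437 -0.168 -0.883] q [-0.33  0.33  1.94 -0.05  0.38 -1.51] F [0.4 0.5 0.2] w 0.0854
side blue px [406. 213.] n 203 z90 0.2032 on.044 [ 0.8389 -0.0903] rect [ 610.5 -689.8] [923.2 107.9] 69.2
side blue px [307. 225.] n 79 z90 0.0486 on.044 [ 0.4813 -0.1182] rect [ 452.9 -597. ] [1044.    42.1] 86.4
top orange px [375. 160.] n 55 z90 0.0527 on.044 [ 0.6737 -0.1663] rect [ 649.2 -156. ] [40.7 84.4] 66.5
top blue px [416. 127.] n 81 z90 0.1998 on.044 [ 0.7985 -0.3265] rect [ 522.7 -168.1] [ 90.7 653.8] 61.0
top blue px [358. 211.] n 71 z90 0.0519 on.044 [ 0.4836 -0.0951] rect [484.5 -96.5] [43.  34.8] 69.8
```

Orange reads (0.669, −0.162), top at z 0.047, and blue about (0.482, −0.093). I'll retreat upward and do one last visual check.

```bash
python3 -m creep '{"delta_pos":[[-3,0,0],[-6,0,0],[-10,0,0],[-14,0,0],[-14,0,0],[-14,0,0]],"dr":[[0,0,0],[0,0,0],[0,0,0],[0,0,0],[0,0,0],[0,0,0]]}'
python3 wl.py .047; python3 mark.py wrist
python3 - <<'E'
from h import *
import glob
a=grab('top')['pixels'][140:260,230:430]; b=grab('side')['pixels'][140:260,240:440]; c=grab('wrist')['pixels']
z=lambda x:cv2.resize(x,(400,240),interpolation=cv2.INTER_CUBIC)
cv2.imwrite('pics/c4.png',cv2.convertScaleAbs(np.vstack([np.hstack([z(a),z(b)]),np.hstack([cv2.resize(c,(400,250)),np.zeros((250,400,3),np.uint8)])]),alpha=1.6))
E
```

```text
clock: 42.35
position: [0.5805, -0.1295, 0.2175]
ee_rot: [0.843, 0.09, 0.508, -0.154]
contact_force: [-0.4, -0.5, -0.6]
width: 0.0857
t 42.35 p [ 0.5805 -0.1295  0.2175] psi 69.5 x [ 0.438 -0.168 -0.883] q [-0.32  0.09  1.89 -0.03  0.67 -1.52] F [-0.4 -0.5 -0.6] w 0.0857
orange [ 303  138   45   50 1479] n 1184 z 0.0475 rect [ 669.  -162.2] [43.3 33.5] 70.2
42.4
```

View pics/c4.png

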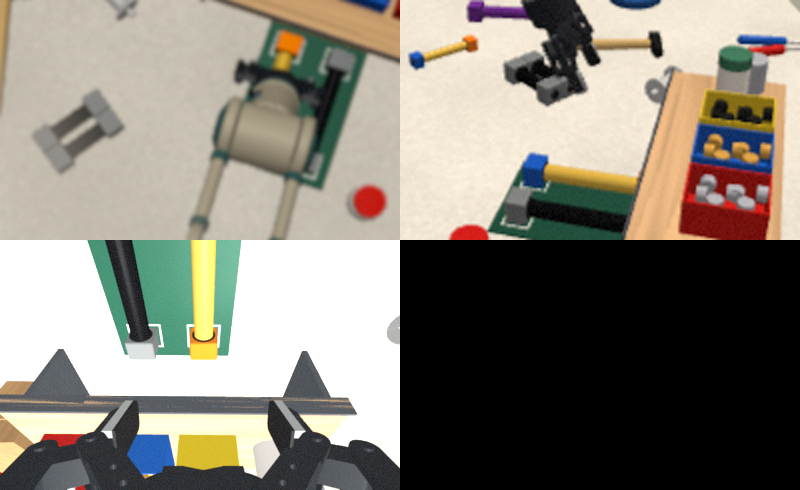

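The wrist view (bottom left) shows the orange cap (203,343) centred in the far outline. The side view shows blue (535,170) in the near outline, and the short and parked tubes look undisturbed. The robot is clear, so I'm handing in.

```bash
python3 -c "
from h import *
show(); print(manip.sign_off())"
```

```text
t 42.6 p [ 0.58   -0.1295  0.2153] psi 69.5 x [ 0.434 -0.167 -0.885] q [-0.32  0.1   1.89 -0.03  0.67 -1.52] F [-0.7 -0.5  0.6] w 0.0852
the job is handed in; nothing more can be done
None
```

The gold tube is parked on the mat's free lane, and I handed the job in at 42.6 s of the 72 s allowed; no verdict was reported.

**What I did:**
- **Push:** I pushed the blue cap clear of the short tubes with the shut fingers, using the free outer part of its side face.
- **Blue end:** I swung it about 108° round the orange end onto the near outline. The orange cap stayed within roughly 6 mm of its start by the top camera.
- **Orange end:** I swung it round the blue end onto the far outline, leaning back about 27–29° for the last leg under the rack. This took four grasps instead of one because joint 6 hit its limit: three tries at the 26–32° lean stopped short, so I swung the end further before leaning.

**Last checks:**

| Check | Result |
|---|---|
| Orange cap to far outline | about 4–5 mm, measured from the wrist camera |
| Blue cap to near outline | about 4 mm, inferred from the orange cap and the tube's heading |
| Orange cap top | about 47 mm high, as expected for a cap flat on the mat |
| Short tubes and parked tube | look undisturbed in the last pictures; I did not measure them again |
| Gripper | clear of everything, with about zero force |

**Disagreements:**
- **Far outline:** the top camera's contour fit put it about 5–8 mm from where the other two readings had it. Its fitted size was also wrong, so I dropped it.
- **Blue end drift:** it crept up to about 6 mm during the second swing. I pulled about 3 mm back at the end.

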